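# Load the vial rack and pin its keeper bar

## Robot

A 6-joint arm with a two-finger parallel gripper is mounted at the origin on the work surface. World frame = base frame: x ahead of the robot, y to its left, z up, the work surface at z = 0. Lengths are in m, angles in degrees, forces in N, time in s.
With the tool pointing down it reaches from about 0.4 to 0.825 m from the base axis. Payload 7 kg.
Tool frame: the origin (TCP) lies on the centre line of the jaws, within the pads' length; the fingertips stand 22 mm ahead of it and the grasp point (between the pads) lies 3 mm ahead of it (ctrl.finger_overhang is the distance from the TCP to the fingertips, in m); z points along the fingers, y is the line along which they close (so a half turn about z gives the same grasp; the last joint's range is limited). The gripper opens to 88 mm and grips with 3 to 60 N. Pads are 19 mm wide; open, the fingers measure 130 mm over their backs; the gripper's body (78 mm by 193 mm) begins 47 mm behind the grasp point.
Start: joints at [-57.347, 20.546, 0.682, 0, -70.136, -16.507], TCP at [0.188, -0.648, 0.249] pointing down, gripper open.
Joint ranges: [-176.03, 176.03], [-82.01, 121.73], [-58.28, 71.71], [-173.87, 95.51], [-174.79, -0.11], [-173.66, 173.66]. Speed limits (degrees/s): [136.94, 136.94, 172.46, 180, 180, 180].

## Interface

Orientations are given as [roll, pitch, yaw] about the fixed x, y, z axes, in that order (R = Rz(yaw) Ry(pitch) Rx(roll)).
In Python, from plant import ctrl gives the robot as it stands. The module is installed in compiled form; this text tells all that it offers.
- The arm moves only by the shell command python3 -m creep 'ROWS'. ROWS is JSON, a list of rows, each an object with "grip": the closure, from 0 (fully open) to 1 (shut); "delta_pos": the shift along the tool's x, y, z scaled (see below), a list of three; "rotation": the turn, a rotation vector about the tool's x, y, z scaled (see below), a list of three. A call has 1 to 5 rows; each row is the pose to reach, as a shift and turn from the pose commanded when the call began, along the tool's axes at that moment; what a row does not reach only later rows make up. The controller multiplies each number of a shift by 10 cm and each number of a turn by pi/2 rad. A row lasts 1/10 s, in which the tool goes at most 50 mm and 8.59 degrees, less where a joint would pass 70% of its speed; a pose out of reach is approached as far as the arm can. A call with a number of a shift or a turn outside -1 to 1 is refused whole. A call with a gripper value outside its range is refused whole. The fingers move at their own pace and stop on an object; the grip force is fixed at half the most. Time passes only in rows, so rows that repeat a pose let the fingers close. It gives the time, the measured TCP pose, the force, the opening and the grip force at its end, in the units of the state.
- ctrl.get_obs(): the state, without advancing time (a new reading comes with each control period).
- ctrl.snapshot(name): name is "side" or "top"; returns a dict with "color" (400x640x3 uint8, red, green, blue), "intrinsics" (3x3 intrinsics, pixels), "distortion" ([k1, k2, p1, p2, k3] as OpenCV has them; the pictures are not rectified), "R" (3x3) and "t" (3): a world point X has camera coordinates R X + t. Camera axes: x right, y down, z forward; pixel columns grow to the right and rows downward; lengths in m; the calibration is good to about 2 mm. A picture is of the moment at which its call begins. There is no depth.
- ctrl.close_job(): hands the job in; it is judged then, once.
The state is a dict: "clock": time; "joint_pos": joint angles; "qvel": joint speeds; "tau": joint torques, N m; "tool_pos": TCP position; "orientation": TCP orientation; "force": force on the tool from outside, world axes, zero at the start; "moment": the same for the moment, N m; "opening": finger opening in m; "gripper_force": force on a finger pad.
Only numpy, scipy, OpenCV 4.12 (cv2) and the standard library are available. Lean on these libraries where they do the work, as an engineer would, in place of code of your own. Each camera call takes 0.05 s, during which the arm holds its last target. There are 200 camera calls.

## Task

Make the vial rack ready for transport: slide its keeper bar all the way open, stand every squat sample vial that is out on the counter upright, cap up and fully home in a bore of the rack, and slide the bar fully closed over them. Then take the headed pin from its holder block and push it down through the fork and the bar's lug, past the spring catch, until its head sits flush on the fork. Leave the clear dish, the glass jar and the tape roll that lie among them where they are.

Things in the scene. Friction and masses are not known exactly. Their poses are not given: they have to be found in the camera images.
- rack: White vial rack, fixed to the counter. Origin: centre of the bore block's underside. Block 70 (x) x 274 (y) x 30 (z) mm, with a row of five vertical bores along y. Two aluminium guide rails along x, 10 mm wide and 50 mm high, at y = -145 and +145 mm, reach from x = -38 to +127 mm. A steel fork for the pin stands at the +y end.
- bore0 (a point): Centre of the floor of the first bore (y = -104 mm in the rack frame, 8 mm above the counter). Bores are 37 mm in diameter and 22 mm deep, mouth 30 mm above the counter, 52 mm apart. Axes as the rack.
- bore1 (a point): The same for the second bore (y = -52 mm).
- bore2 (a point): The same for the third bore (y = 0).
- bore3 (a point): The same for the fourth bore (y = +52 mm).
- bore4 (a point): The same for the fifth bore (y = +104 mm).
- keeper (a joint): Slide of the aluminium keeper bar along the rack's +x, in m: 0 closed (bar over the bores, its lug in the fork, holes aligned), 0.085 fully open (bar beyond the row). It stays where left (1.5 N friction). Bar 30 mm wide, underside 53 and top 61 mm above the counter: a vial fully home passes 3 mm below it. Its lug at the +y end is 8 mm thick with a 14 mm hole.
- keeper_tab (a point): Top centre of the grey grip tab on the middle of the keeper bar: 12 mm (x) x 44 mm (y), 30 mm tall, top 91 mm above the counter. It moves with the bar; axes as the rack.
- fork_seat (a point): Centre of the fork's hole on the top face of its upper ear, 73 mm above the counter, where the pin's head must rest (y = 176 mm in the rack frame). Two level ears 36 x 36 x 8 mm, tops at 49 and 73 mm, with vertical 12 mm holes, joined by a 10 mm post on the outer (+y) side, open towards +x. Below the lower ear a sprung ball (2 N) stands in the pin's path. Axes as the rack.
- pin: Steel pin, standing head up in its holder block at the start. Origin: on the axis at the underside of the head; z points to the head. Head 20 mm in diameter, 20 mm tall; shank 10 mm in diameter, 55 mm long, tapered tip. 50 g. In the fork it stops on the spring catch about 15 mm short of its seat and must be pushed on down (about 3 to 8 N).
- holder: Grey block 50 x 50 x 66 mm, fixed, with a vertical 13.5 mm hole in which the pin is parked, head resting on top. Origin: centre of its underside.
- vial0: Squat amber sample vial with a black cap, 34 mm in diameter, 42 mm tall, upright on the counter at the start. Origin: centre of its underside; z points to the cap. 60 g. Three to five of the five vials are present (None for an absent one; all present ones are alike and may go in any bore).
- vial1: Squat amber sample vial with a black cap, 34 mm in diameter, 42 mm tall, upright on the counter at the start. Origin: centre of its underside; z points to the cap. 60 g. Three to five of the five vials are present (None for an absent one; all present ones are alike and may go in any bore).
- vial2: Squat amber sample vial with a black cap, 34 mm in diameter, 42 mm tall, upright on the counter at the start. Origin: centre of its underside; z points to the cap. 60 g. Three to five of the five vials are present (None for an absent one; all present ones are alike and may go in any bore).
- vial3: Squat amber sample vial with a black cap, 34 mm in diameter, 42 mm tall, upright on the counter at the start. Origin: centre of its underside; z points to the cap. 60 g. Three to five of the five vials are present (None for an absent one; all present ones are alike and may go in any bore).
- vial4: Squat amber sample vial with a black cap, 34 mm in diameter, 42 mm tall, upright on the counter at the start. Origin: centre of its underside; z points to the cap. 60 g. Three to five of the five vials are present (None for an absent one; all present ones are alike and may go in any bore).
- dish: Bystander: clear round dish 56 mm in diameter, 16 mm tall. Origin: centre of its underside.
- jar: Bystander: glass jar 48 mm in diameter, 62 mm tall. Origin: centre of its underside.
- tape: Bystander: roll of blue tape 72 mm in diameter, 24 mm tall. Origin: centre of its underside.
Mind the look-alikes: they are no part of the job. What is shaped like the vial2 but green or pink is not meant.

How it is judged:
By the outcome, as a careful person would: the job done as asked, in the order asked, and still so for the second after the job is handed in, with the robot touching nothing.
Of vial0, vial1, vial2, vial3, vial4 only 3 to 5 are there at a start; the rules pass over those that are not, and their reading is None.
At some moment in a run one of vial0, vial1, vial2, vial3, vial4 may be knocked a few centimetres aside while the robot is not near it.
It also fails if it takes over 210 s, if anything falls off the work surface, if the arm or the gripper's body presses on something with over 40 N, if the wrist force passes 120 N, or if a joint passes its speed limit or range.

## Working session

There is one attempt and no reset: what is moved stays moved. The work goes in short steps, Python scripts to look and compute and a shell command to move; the robot and the scene stay as the last step left them, time stands still between calls to the robot, and variables do not carry over. Pictures are saved under pics/ and viewed, at most 14 in all, crops included, and the job is handed in when it is done.

```bash
mkdir -p pics; python3 - <<'E'
from plant import ctrl
import cv2
for n in("top","side"):
    s=ctrl.snapshot(n); cv2.imwrite(f"pics/{n}0.png",s["color"][:,:,::-1]); print(n,s["intrinsics"],s["distortion"],s["R"],s["t"])
print(ctrl.get_obs(),ctrl.finger_overhang)
E
```

```text
top [[371.65967915   0.         322.54122917]
 [  0.         371.65967915 200.41303616]
 [  0.           0.           1.        ]] [-0.07521441  0.          0.          0.          0.        ] [[-0.01213094 -0.99988194 -0.00943108]
 [-0.99464331  0.01303457 -0.10254159]
 [ 0.10265242  0.00813663 -0.99468401]] [-0.00613735  0.55296978  1.22309215]
side [[450.21125342   0.         318.79168467]
 [  0.         450.21125342 201.37630159]
 [  0.           0.           1.        ]] [0.04130077 0.         0.         0.         0.        ] [[ 0.99321956 -0.11481098 -0.01825747]
 [-0.09183022 -0.6785162  -0.72882301]
 [ 0.0712889   0.72555786 -0.68445868]] [-0.55598213  0.0854431   1.1773471 ]
{'clock': 0.1, 'joint_pos': array([-5.73465522e+01,  2.05879234e+01,  6.37962198e-01, -1.60717689e-02,
       -7.01357801e+01, -1.65057369e+01]), 'qvel': array([ 0.02035199, -0.15721744,  0.13412213, -0.02456269, -0.06611842,
       -0.00473041]), 'tau': array([-2.32974475e-03, -5.84161341e+01,  2.93750310e+01,  7.01576516e+00,
        1.01358601e-02, -3.58158593e-05]), 'tool_pos': array([ 0.18756635, -0.64799052,  0.24770684]), 'orientation': array([ 1.79913499e+02, -9.87550443e-03, -1.63857754e+02]), 'force': array([-0.22226781, -0.08389841,  0.16148995]), 'moment': array([0.01815474, 0.02216587, 0.03479118]), 'gripper_force': 0.0, 'opening': 0.08784474955626258} 0.022
```

View pics/top0.png

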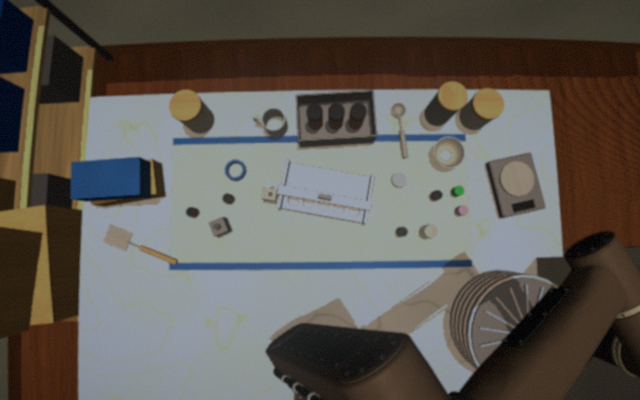

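View pics/side0.png

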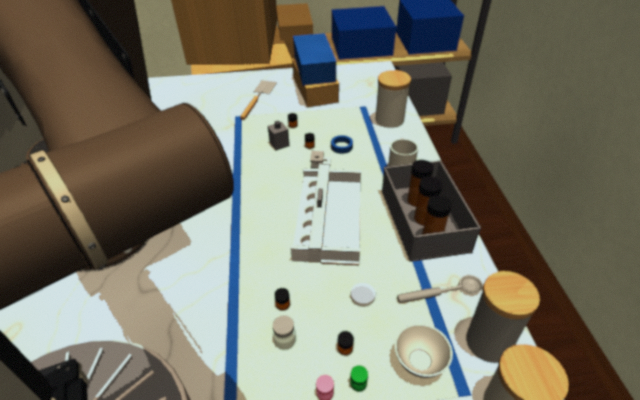

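```bash
cat > h.py <<'E'
import numpy as np, cv2, json
from plant import ctrl
from scipy.spatial.transform import Rotation as R
def snap(n,f=None):
    s=ctrl.snapshot(n)
    if f: cv2.imwrite(f"pics/{f}.png",s["color"][:,:,::-1])
    return s
def ray(s,u,v,z):
    p=cv2.undistortPoints(np.array([[[u,v]]],float),s["intrinsics"],s["distortion"])[0,0]
    d=s["R"].T@np.array([p[0],p[1],1]); c=-s["R"].T@s["t"]
    return c+d*(z-c[2])/d[2]
def proj(s,P):
    return cv2.projectPoints(np.atleast_2d(np.array(P,float)),cv2.Rodrigues(s["R"])[0],s["t"],s["intrinsics"],s["distortion"])[0][:,0]
def crop(s,x,y,w,h,k,f):
    c=s["color"][y:y+h,x:x+w,::-1]; cv2.imwrite(f"pics/{f}.png",cv2.resize(c,None,fx=k,fy=k,interpolation=cv2.INTER_CUBIC))
def go(pos,yaw,tilt=(180,0)):
    """numbers for rows: shift & turn from the measured pose (tool axes)"""
    o=ctrl.get_obs(); M=R.from_euler('xyz',o['orientation'],degrees=True)
    dp=M.inv().apply(np.array(pos)-o['tool_pos'])/0.1
    T=R.from_euler('xyz',[180,0,yaw],degrees=True)
    rv=(M.inv()*T).as_rotvec()/(np.pi/2)
    print('pos',np.round(o['tool_pos'],4),'ori',np.round(o['orientation'],1),'dpos',np.round(dp,3),'rot',np.round(rv,3))
E
python3 - <<'E'
from h import *
s=snap("top"); crop(s,180,145,290,110,2.75,"top1")
t=snap("side"); crop(t,230,90,170,190,3.1,"side1")
E
```

```text
(no output)
```

View pics/top1.png

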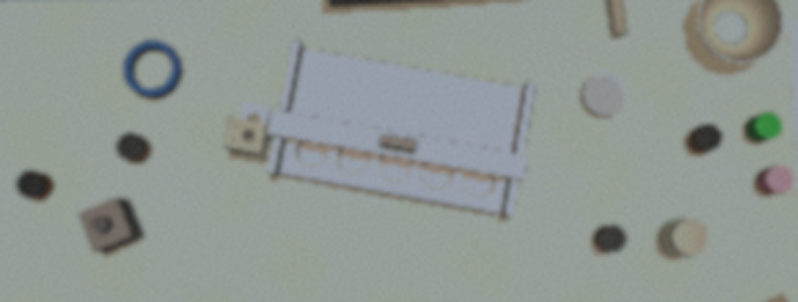

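View pics/side1.png

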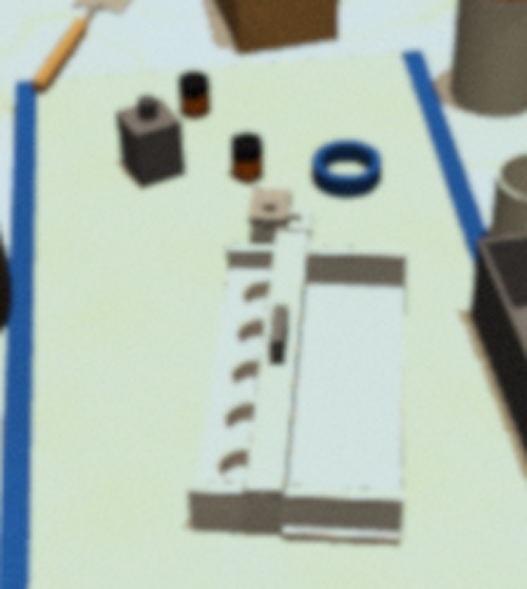

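```bash
cat >> h.py <<'E'
def blobs(s,mask,lo=15,hi=600):
    n,l,st,c=cv2.connectedComponentsWithStats(mask.astype(np.uint8))
    return [(c[i].round(2),st[i]) for i in range(1,n) if lo<st[i,4]<hi]
E
python3 - <<'E'
from h import *
s=snap("top"); t=snap("side")
print("cams",-s["R"].T@s["t"],-t["R"].T@t["t"])
f=lambda x,y:(180+(x+.5)/2.75-.5,145+(y+.5)/2.75-.5)
for nm,p,z in [("vL",(35,185),.042),("vL2",(134,148),.042),("vR",(705,138),.042),("vR2",(610,238),.042),("fork",(248,136),.073),("tab",(398,142),.091),("pin",(103,225),.086),
 ("r++",(298,43),.05),("r-+",(275,177),.05),("r+-",(528,85),.05),("r--",(505,215),.05),("dish",(602,96),.016),("jar",(688,237),.062),("tape",(153,69),.024)]:
    print(nm,ray(s,*f(*p),z).round(4))
for nm,im,roi in(("top",s,(170,150,470,250)),("side",t,(232,90,400,395))):
    g=im["color"].max(2); 
    for th in (60,):
        m=np.zeros(g.shape,bool); x0,y0,x1,y1=roi; m[y0:y1,x0:x1]=g[y0:y1,x0:x1]<th
        for c,st in blobs(im,m,12,300):
            if nm=="top": print(nm,c,st,ray(im,*c,.035).round(4))
            else: print(nm,c,st,ray(im,*c,.036).round(4))
E
```

```text
cams [ 0.42437988 -0.0232962   1.27323472] [ 0.47612681 -0.86009178  0.85796751]
vL [0.5182 0.4248 0.042 ]
vL2 [0.562  0.3027 0.042 ]
vR [ 0.5651 -0.3937  0.042 ]
vR2 [ 0.4455 -0.2732  0.042 ]
fork [0.5711 0.1581 0.073 ]
tab [ 0.5595 -0.0198  0.091 ]
pin [0.467  0.3266 0.086 ]
r++ [0.6873 0.1008 0.05  ]
r-+ [0.5238 0.1288 0.05  ]
r+- [ 0.6316 -0.1781  0.05  ]
r-- [ 0.4746 -0.1465  0.05  ]
dish [ 0.6224 -0.2744  0.016 ]
jar [ 0.4449 -0.3623  0.062 ]
tape [0.6629 0.285  0.024 ]
top [435.87 194.98] [431 192  10   7  55] [ 0.5656 -0.3951  0.035 ]
top [228.02 198.2 ] [224 195   9   8  54] [0.5639 0.3059 0.035 ]
top [191.78 211.7 ] [187 208  10   8  64] [0.5196 0.4296 0.035 ]
top [227.  224.5] [224 219   6  12  24] [0.4752 0.3082 0.035 ]
top [401.07 231.2 ] [397 229   9   6  30] [ 0.4458 -0.2732  0.035 ]
side [292.08 117.51] [289 114   8   8  53] [0.5204 0.4281 0.036 ]
side [277.11 125.58] [275 124   5   4  19] [0.4687 0.3873 0.036 ]
side [278.66 139.31] [270 131  18  18 244] [0.4698 0.3101 0.036 ]
side [309.23 137.97] [306 134   8   9  62] [0.5654 0.3039 0.036 ]
side [342.62 139.58] [336 138  13   4  24] [0.6676 0.2807 0.036 ]
side [340.15 149.62] [332 147  18   5  34] [0.6523 0.2303 0.036 ]
side [395.06 175.99] [388 168  12  20 164] [0.787  0.0863 0.036 ]
side [232. 184.] [232 178   1  13  13] [0.3297 0.1141 0.036 ]
side [281.68 296.34] [276 289  13  16 167] [ 0.4469 -0.2781  0.036 ]
side [345.17 340.37] [338 332  15  18 209] [ 0.5674 -0.399   0.036 ]
```

```bash
python3 -m creep '[{"grip":0,"delta_pos":[0,0,0],"rotation":[0,0,-0.09]},{"grip":0,"delta_pos":[0,0,0],"rotation":[0,0,-0.18]},{"grip":0,"delta_pos":[0,0,0],"rotation":[0,0,-0.27]},{"grip":0,"delta_pos":[0,0,0],"rotation":[0,0,-0.35]},{"grip":0,"delta_pos":[0,0,0],"rotation":[0,0,-0.35]}]'
python3 -m creep '[{"grip":0,"delta_pos":[0,0,0],"rotation":[0,0,-0.09]},{"grip":0,"delta_pos":[0,0,0],"rotation":[0,0,-0.18]},{"grip":0,"delta_pos":[0,0,0],"rotation":[0,0,-0.27]},{"grip":0,"delta_pos":[0,0,0],"rotation":[0,0,-0.353]},{"grip":0,"delta_pos":[0,0,0],"rotation":[0,0,-0.353]}]'
python3 -c "
from h import *
go([.5595,-.0198,.15],-100.6)"
```

```text
clock: 0.8
tool_pos: [0.1877, -0.6483, 0.2485]
orientation: [180.0, 0.0, -132.2]
force: [-0.0, 0.6, -0.2]
opening: 0.0874
gripper_force: 0.0
clock: 1.3
tool_pos: [0.1877, -0.6483, 0.2485]
orientation: [180.0, 0.0, -100.7]
force: [0.3, -0.3, 0.3]
opening: 0.0876
gripper_force: 0.0
pos [ 0.1877 -0.6483  0.2485] ori [ 180.     0.  -100.7] dpos [-6.865 -2.49   0.985] rot [ 0.     0.    -0.001]
```

```bash

python3 -m creep '[{"grip":0,"delta_pos":[-0.5,-0.18,0],"rotation":[0,0,0]},{"grip":0,"delta_pos":[-0.98,-0.355,0],"rotation":[0,0,0]},{"grip":0,"delta_pos":[-0.98,-0.355,0],"rotation":[0,0,0]}]' | head -2
python3 -m creep '[{"grip":0,"delta_pos":[-0.4,-0.14,0],"rotation":[0,0,0]},{"grip":0,"delta_pos":[-0.8,-0.28,0],"rotation":[0,0,0]},{"grip":0,"delta_pos":[-0.98,-0.355,0],"rotation":[0,0,0]}]'  | head -2
python3 -m creep '[{"grip":0,"delta_pos":[-0.4,-0.14,0],"rotation":[0,0,0]},{"grip":0,"delta_pos":[-0.8,-0.28,0],"rotation":[0,0,0]},{"grip":0,"delta_pos":[-0.98,-0.355,0],"rotation":[0,0,0]}]'  | head -2
python3 -m creep '[{"grip":0,"delta_pos":[-0.4,-0.14,0],"rotation":[0,0,0]},{"grip":0,"delta_pos":[-0.8,-0.28,0],"rotation":[0,0,0]},{"grip":0,"delta_pos":[-0.98,-0.355,0],"rotation":[0,0,0]}]'  | head -2
python3 -m creep '[{"grip":0,"delta_pos":[-0.4,-0.14,0],"rotation":[0,0,0]},{"grip":0,"delta_pos":[-0.8,-0.28,0],"rotation":[0,0,0]},{"grip":0,"delta_pos":[-0.98,-0.355,0],"rotation":[0,0,0]}]'  | head -2
python3 -m creep '[{"grip":0,"delta_pos":[-0.4,-0.14,0],"rotation":[0,0,0]},{"grip":0,"delta_pos":[-0.8,-0.28,0],"rotation":[0,0,0]},{"grip":0,"delta_pos":[-0.98,-0.355,0],"rotation":[0,0,0]}]'  | head -2
python3 -m creep '[{"grip":0,"delta_pos":[-0.4,-0.14,0],"rotation":[0,0,0]},{"grip":0,"delta_pos":[-0.8,-0.28,0.4],"rotation":[0,0,0]},{"grip":0,"delta_pos":[-0.98,-0.355,0.8],"rotation":[0,0,0]},{"grip":0,"delta_pos":[-0.98,-0.355,0.98],"rotation":[0,0,0]},{"grip":0,"delta_pos":[-0.98,-0.355,0.98],"rotation":[0,0,0]}]'
python3 -c "
from h import *
go([.5595,-.0198,.089],-100.6)"
```

```text
clock: 1.6
tool_pos: [0.2423, -0.5552, 0.2491]
clock: 1.9
tool_pos: [0.2943, -0.4667, 0.2489]
clock: 2.2
tool_pos: [0.3473, -0.3769, 0.249]
clock: 2.5
tool_pos: [0.4003, -0.2871, 0.249]
clock: 2.8
tool_pos: [0.4535, -0.1972, 0.2489]
clock: 3.1
tool_pos: [0.5065, -0.1073, 0.2488]
clock: 3.6
tool_pos: [0.5563, -0.0195, 0.1472]
orientation: [179.7, -0.1, -100.8]
force: [0.2, 0.2, 0.2]
opening: 0.0879
gripper_force: 0.0
pos [ 0.5563 -0.0195  0.1472] ori [ 1.797e+02 -1.000e-01 -1.008e+02] dpos [-0.004 -0.036  0.582] rot [ 0.004 -0.002 -0.003]
```

```bash

python3 -m creep '[{"grip":0,"delta_pos":[0,-0.03,0.2],"rotation":[0,0,0]},{"grip":0,"delta_pos":[0,-0.03,0.4],"rotation":[0,0,0]},{"grip":0,"delta_pos":[0,-0.03,0.58],"rotation":[0,0,0]},{"grip":0,"delta_pos":[0,-0.03,0.58],"rotation":[0,0,0]},{"grip":0,"delta_pos":[0,-0.03,0.58],"rotation":[0,0,0]}]'
python3 -m creep '[{"grip":0.6,"delta_pos":[0,0,0],"rotation":[0,0,0]},{"grip":0.75,"delta_pos":[0,0,0],"rotation":[0,0,0]},{"grip":0.8,"delta_pos":[0,0,0],"rotation":[0,0,0]},{"grip":0.8,"delta_pos":[0,0,0],"rotation":[0,0,0]},{"grip":0.8,"delta_pos":[0,0,0],"rotation":[0,0,0]}]'
python3 -m creep '[{"grip":1,"delta_pos":[0,0,0],"rotation":[0,0,0]},{"grip":1,"delta_pos":[0,0,0],"rotation":[0,0,0]},{"grip":1,"delta_pos":[0,0,0],"rotation":[0,0,0]},{"grip":1,"delta_pos":[0,0,0],"rotation":[0,0,0]},{"grip":1,"delta_pos":[0,0,0],"rotation":[0,0,0]}]'

```

```text
clock: 4.1
tool_pos: [0.5617, -0.0206, 0.0941]
orientation: [-179.9, 0.0, -100.7]
force: [0.1, -1.4, 0.5]
opening: 0.0878
gripper_force: 0.0
clock: 4.6
tool_pos: [0.561, -0.0202, 0.0928]
orientation: [-180.0, 0.0, -100.6]
force: [0.4, -0.1, -0.2]
opening: 0.0534
gripper_force: 0.0
clock: 5.1
tool_pos: [0.5609, -0.0202, 0.0925]
orientation: [180.0, -0.0, -100.6]
force: [-2.3, 0.1, 1.5]
opening: 0.0131
gripper_force: 0.7
```

```bash

python3 -m creep '[{"grip":1,"delta_pos":[0,0,0],"rotation":[0,0,0]},{"grip":1,"delta_pos":[0,0,0],"rotation":[0,0,0]},{"grip":1,"delta_pos":[0,0,0],"rotation":[0,0,0]}]'
python3 -m creep '[{"grip":1,"delta_pos":[0,-0.1,0],"rotation":[0,0,0]},{"grip":1,"delta_pos":[0,-0.2,0],"rotation":[0,0,0]},{"grip":1,"delta_pos":[0,-0.3,0],"rotation":[0,0,0]},{"grip":1,"delta_pos":[0,-0.3,0],"rotation":[0,0,0]},{"grip":1,"delta_pos":[0,-0.3,0],"rotation":[0,0,0]}]'

```

```text
clock: 5.4
tool_pos: [0.5608, -0.0202, 0.0925]
orientation: [180.0, 0.0, -100.6]
force: [-0.8, 0.1, -0.2]
opening: 0.0116
gripper_force: 30.0
clock: 5.9
tool_pos: [0.5913, -0.0261, 0.0925]
orientation: [-179.9, -0.0, -100.6]
force: [1.5, -2.1, -0.2]
opening: 0.0115
gripper_force: 30.0
```

```bash

python3 -m creep '[{"grip":1,"delta_pos":[0,-0.08,0],"rotation":[0,0,0]},{"grip":1,"delta_pos":[0,-0.16,0],"rotation":[0,0,0]},{"grip":1,"delta_pos":[0,-0.24,0],"rotation":[0,0,0]},{"grip":1,"delta_pos":[0,-0.24,0],"rotation":[0,0,0]},{"grip":1,"delta_pos":[0,-0.24,0],"rotation":[0,0,0]}]'
python3 -m creep '[{"grip":1,"delta_pos":[0,-0.02,0],"rotation":[0,0,0]},{"grip":1,"delta_pos":[0,-0.03,0],"rotation":[0,0,0]},{"grip":1,"delta_pos":[0,-0.04,0],"rotation":[0,0,0]},{"grip":1,"delta_pos":[0,-0.04,0],"rotation":[0,0,0]}]'
python3 -m creep '[{"grip":1,"delta_pos":[0,-0.02,0],"rotation":[0,0,0]},{"grip":1,"delta_pos":[0,-0.03,0],"rotation":[0,0,0]},{"grip":1,"delta_pos":[0,-0.04,0],"rotation":[0,0,0]},{"grip":1,"delta_pos":[0,-0.04,0],"rotation":[0,0,0]}]'

```

```text
clock: 6.4
tool_pos: [0.6146, -0.0306, 0.0925]
orientation: [-180.0, -0.0, -100.6]
force: [0.5, -4.9, -0.8]
opening: 0.0117
gripper_force: 30.0
clock: 6.8
tool_pos: [0.6175, -0.0311, 0.0925]
orientation: [180.0, -0.0, -100.6]
force: [-1.6, -5.1, 0.7]
opening: 0.0117
gripper_force: 30.0
clock: 7.2
tool_pos: [0.6214, -0.0319, 0.0925]
orientation: [180.0, -0.0, -100.6]
force: [-2.3, -5.9, 2.0]
opening: 0.012
gripper_force: 30.0
```

```bash

python3 -m creep '[{"grip":1,"delta_pos":[0.01,-0.02,0],"rotation":[0,0,0]},{"grip":1,"delta_pos":[0.01,-0.03,0],"rotation":[0,0,0]},{"grip":1,"delta_pos":[0.01,-0.04,0],"rotation":[0,0,0]},{"grip":1,"delta_pos":[0.01,-0.04,0],"rotation":[0,0,0]}]'
python3 -m creep '[{"grip":1,"delta_pos":[0,-0.02,0],"rotation":[0,0,0]},{"grip":1,"delta_pos":[0,-0.03,0],"rotation":[0,0,0]},{"grip":1,"delta_pos":[0,-0.04,0],"rotation":[0,0,0]},{"grip":1,"delta_pos":[0,-0.04,0],"rotation":[0,0,0]}]'

```

```text
clock: 7.6
tool_pos: [0.6219, -0.0321, 0.0925]
orientation: [179.6, 0.0, -100.6]
force: [-15.5, 5.9, 12.5]
opening: 0.0117
gripper_force: 30.0
clock: 8.0
tool_pos: [0.6221, -0.0323, 0.0923]
orientation: [179.3, -0.0, -100.6]
force: [-30.8, 13.5, 24.3]
opening: 0.0118
gripper_force: 30.1
```

```bash

python3 -m creep '[{"grip":0.6,"delta_pos":[0,0.08,0],"rotation":[0,0,0]},{"grip":0.2,"delta_pos":[0,0.08,0],"rotation":[0,0,0]},{"grip":0,"delta_pos":[0,0.08,0],"rotation":[0,0,0]},{"grip":0,"delta_pos":[0,0.08,0],"rotation":[0,0,0]},{"grip":0,"delta_pos":[0,0.08,0],"rotation":[0,0,0]}]'
python3 -m creep '[{"grip":0,"delta_pos":[0,0,-0.2],"rotation":[0,0,0]},{"grip":0,"delta_pos":[0,0,-0.4],"rotation":[0,0,0]},{"grip":0,"delta_pos":[0,0,-0.5],"rotation":[0,0,0]},{"grip":0,"delta_pos":[0,0,-0.5],"rotation":[0,0,0]},{"grip":0,"delta_pos":[0,0,-0.5],"rotation":[0,0,0]}]'
python3 -m creep '[{"grip":0,"delta_pos":[0,0,0],"rotation":[0,0,-0.09]},{"grip":0,"delta_pos":[0,0,0],"rotation":[0,0,-0.18]},{"grip":0,"delta_pos":[0,0,0],"rotation":[0,0,-0.27]},{"grip":0,"delta_pos":[0,0,0],"rotation":[0,0,-0.36]},{"grip":0,"delta_pos":[0,0,0],"rotation":[0,0,-0.45]}]'
python3 -m creep '[{"grip":0,"delta_pos":[0,0,0],"rotation":[0,0,-0.09]},{"grip":0,"delta_pos":[0,0,0],"rotation":[0,0,-0.18]},{"grip":0,"delta_pos":[0,0,0],"rotation":[0,0,-0.27]},{"grip":0,"delta_pos":[0,0,0],"rotation":[0,0,-0.36]},{"grip":0,"delta_pos":[0,0,0],"rotation":[0,0,-0.45]}]'
python3 -m creep '[{"grip":0,"delta_pos":[0,0,0],"rotation":[0,0,-0.045]},{"grip":0,"delta_pos":[0,0,0],"rotation":[0,0,-0.095]},{"grip":0,"delta_pos":[0,0,0],"rotation":[0,0,-0.095]}]'
python3 -c "
from h import *
go([.6216,-.032,.0895],-11)"
```

```text
clock: 8.5
tool_pos: [0.6222, -0.0326, 0.0924]
orientation: [-180.0, 0.0, -100.6]
force: [-0.0, -0.7, 0.7]
opening: 0.0464
gripper_force: 0.0
clock: 9.0
tool_pos: [0.6214, -0.0326, 0.142]
orientation: [180.0, 0.0, -100.6]
force: [0.4, 0.4, -0.3]
opening: 0.0846
gripper_force: 0.0
clock: 9.5
tool_pos: [0.621, -0.0327, 0.141]
orientation: [179.9, 0.0, -59.8]
force: [0.2, 0.3, 0.1]
opening: 0.0875
gripper_force: 0.0
clock: 10.0
tool_pos: [0.621, -0.0327, 0.141]
orientation: [179.9, 0.1, -19.3]
force: [1.0, 0.2, -0.5]
opening: 0.0878
gripper_force: 0.0
clock: 10.3
tool_pos: [0.621, -0.0327, 0.1412]
orientation: [180.0, 0.1, -11.0]
force: [-0.2, -0.1, 0.2]
opening: 0.0873
gripper_force: 0.0
pos [ 0.621  -0.0327  0.1412] ori [ 1.8e+02  1.0e-01 -1.1e+01] dpos [ 0.005 -0.008  0.517] rot [0.    0.001 0.   ]
```

```bash

python3 -m creep '[{"grip":0.2,"delta_pos":[0,0,0.2],"rotation":[0,0,0]},{"grip":0.3,"delta_pos":[0,0,0.4],"rotation":[0,0,0]},{"grip":0.3,"delta_pos":[0,0,0.5],"rotation":[0,0,0]},{"grip":0.3,"delta_pos":[0,0,0.5],"rotation":[0,0,0]},{"grip":0.3,"delta_pos":[0,0,0.5],"rotation":[0,0,0]}]'
python3 -m creep '[{"grip":0.4,"delta_pos":[0,0,0],"rotation":[0,0,0]},{"grip":0.45,"delta_pos":[0,0,0],"rotation":[0,0,0]},{"grip":0.5,"delta_pos":[0,0,0],"rotation":[0,0,0]},{"grip":0.6,"delta_pos":[0,0,0],"rotation":[0,0,0]},{"grip":0.8,"delta_pos":[0,0,0],"rotation":[0,0,0]}]'
python3 -m creep '[{"grip":0.8,"delta_pos":[0,0,0],"rotation":[0,0,0]},{"grip":0.8,"delta_pos":[0,0,0],"rotation":[0,0,0]},{"grip":0.8,"delta_pos":[0,0,0],"rotation":[0,0,0]},{"grip":0.8,"delta_pos":[0,0,0],"rotation":[0,0,0]},{"grip":0.8,"delta_pos":[0,0,0],"rotation":[0,0,0]}]'

```

```text
clock: 10.8
tool_pos: [0.6219, -0.0327, 0.0927]
orientation: [180.0, 0.0, -11.1]
force: [0.6, 0.7, 0.0]
opening: 0.0617
gripper_force: 0.0
clock: 11.3
tool_pos: [0.6223, -0.0312, 0.0933]
orientation: [-179.9, -0.1, -11.0]
force: [-1.0, 7.5, 1.2]
opening: 0.0433
gripper_force: 30.0
clock: 11.8
tool_pos: [0.6224, -0.0312, 0.0933]
orientation: [-179.9, -0.1, -11.0]
force: [-0.1, 7.0, 1.8]
opening: 0.0435
gripper_force: 30.0
```

```bash

python3 -m creep '[{"grip":0.4,"delta_pos":[0,0,0],"rotation":[0,0,0]},{"grip":0.2,"delta_pos":[0,0,0],"rotation":[0,0,0]},{"grip":0,"delta_pos":[0,0,0],"rotation":[0,0,0]},{"grip":0,"delta_pos":[0,0,-0.4],"rotation":[0,0,0]},{"grip":0,"delta_pos":[0,0,-0.8],"rotation":[0,0,0]}]' | head -2
python3 -m creep '[{"grip":0,"delta_pos":[-0.1,-0.3,-0.1],"rotation":[0,0,0]},{"grip":0,"delta_pos":[-0.2,-0.6,-0.1],"rotation":[0,0,0]},{"grip":0,"delta_pos":[-0.3,-0.9,-0.1],"rotation":[0,0,0]}]' | head -2
python3 -m creep '[{"grip":0,"delta_pos":[-0.15,-0.4,0],"rotation":[0,0,0]},{"grip":0,"delta_pos":[-0.3,-0.8,0],"rotation":[0,0,0]},{"grip":0,"delta_pos":[-0.4,-1,0],"rotation":[0,0,0]}]' | head -2
python3 -m creep '[{"grip":0,"delta_pos":[-0.15,-0.4,0],"rotation":[0,0,0]},{"grip":0,"delta_pos":[-0.3,-0.8,0],"rotation":[0,0,0]},{"grip":0,"delta_pos":[-0.4,-1,0],"rotation":[0,0,0]}]' | head -2
cat >> h.py <<'E'
EX=np.array([.9816,-.1908,0]);EY=np.array([.1908,.9816,0]);O=np.array([.5385,-.0149,0])
def rk(x,y,z): return O+x*EX+y*EY+np.array([0,0,z])
def vials():
    s=snap("top"); t=snap("side"); 
    for nm,im,z in(("top",s,.035),("side",t,.036)):
        g=im["color"].max(2); L=[]
        for c,st in blobs(im,g<60,25,260):
            p=ray(im,*c,z)
            if .38<p[0]<.7 and -.45<p[1]<.48: L.append((p[:2].round(4).tolist(),int(st[4])))
        print(nm,L)
    return s,t
E
python3 - <<'E'
from h import *
s,t=vials(); crop(s,250,140,140,100,5,"rack_open")
go([.5655,.304,.15],-11)
E
```

```text
clock: 12.3
tool_pos: [0.6207, -0.0331, 0.1723]
clock: 12.6
tool_pos: [0.6094, 0.062, 0.1834]
clock: 12.9
tool_pos: [0.5889, 0.1697, 0.1826]
clock: 13.2
tool_pos: [0.5688, 0.2757, 0.1825]
top [([0.5661, -0.3952], 44), ([0.5197, 0.4298], 63), ([0.4788, 0.3093], 28)]
side [([0.5207, 0.4259], 60), ([0.5648, 0.3052], 81), ([0.6655, 0.2806], 42), ([0.655, 0.2304], 57), ([0.4472, -0.2782], 181), ([0.5671, -0.3994], 224)]
pos [0.5686 0.2756 0.1823] ori [-180.    -0.   -10.9] dpos [-0.084 -0.273  0.323] rot [-0.    -0.     0.001]
```

View pics/rack_open.png

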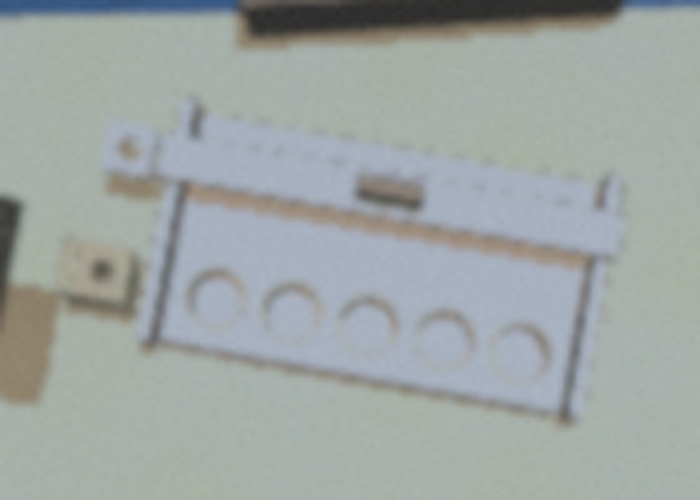

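```bash
python3 - <<'E'
from h import *
s=snap("top"); P=[]
for i,(x,y) in enumerate([(521,353),(443,341),(368,329),(292,314),(217,299)]):
    p=ray(s,250+(x+.5)/5-.5,140+(y+.5)/5-.5,.03); P.append(p); print(i,p.round(4),(p-rk(0,-.104+.052*i,.03)).round(4))
d=P[4]-P[0]; print(np.degrees(np.arctan2(-d[0],d[1])),np.linalg.norm(d))
p=ray(s,250+102.5/5-.5,140+270.5/5-.5,.073);print(p,p-rk(0,.176,.073))
E
python3 -m creep '[{"grip":0,"delta_pos":[-0.04,-0.14,0.3],"rotation":[0,0,0]},{"grip":0,"delta_pos":[-0.07,-0.28,0.6],"rotation":[0,0,0]},{"grip":0,"delta_pos":[-0.07,-0.28,0.8],"rotation":[0,0,0]},{"grip":0,"delta_pos":[-0.07,-0.28,0.8],"rotation":[0,0,0]}]'
```

```text
0 [ 0.5183 -0.1175  0.03  ] [-0.0003 -0.0006  0.    ]
1 [ 0.5271 -0.0654  0.03  ] [-0.0015  0.0006  0.    ]
2 [ 0.5358 -0.0151  0.03  ] [-0.0027 -0.0002  0.    ]
3 [0.5466 0.0359 0.03  ] [-0.0018 -0.0003  0.    ]
4 [0.5574 0.0863 0.03  ] [-0.0009 -0.0009  0.    ]
-10.856154510055337 0.20757664117325705
[0.57283296 0.15764326 0.073     ] [ 7.52163157e-04 -2.18343461e-04 -4.16333634e-17]
clock: 13.75
tool_pos: [0.5662, 0.2996, 0.0993]
orientation: [179.7, 0.2, -11.1]
force: [1.0, -0.8, 0.0]
opening: 0.0878
gripper_force: 0.0
```

```bash

python3 -m creep '[{"grip":0,"delta_pos":[0,0,0.1],"rotation":[0,0,0]},{"grip":0,"delta_pos":[0,0,0.3],"rotation":[0,0,0]},{"grip":0,"delta_pos":[0,0,0.45],"rotation":[0,0,0]},{"grip":0.3,"delta_pos":[0,0,0.45],"rotation":[0,0,0]},{"grip":0.4,"delta_pos":[0,0,0.45],"rotation":[0,0,0]}]'
python3 -c "
from h import *
go([.5655,.304,.048],-11)"
```

```text
clock: 14.25
tool_pos: [0.568, 0.3017, 0.058]
orientation: [180.0, -0.0, -11.0]
force: [-0.8, 0.1, -0.2]
opening: 0.0767
gripper_force: 0.0
pos [0.568  0.3017 0.058 ] ori [180.  -0. -11.] dpos [-0.029 -0.018  0.1  ] rot [ 0. -0. -0.]
```

```bash

python3 -m creep '[{"grip":0.4,"delta_pos":[-0.02,-0.02,0.1],"rotation":[0,0,0]},{"grip":0.5,"delta_pos":[-0.02,-0.02,0.1],"rotation":[0,0,0]},{"grip":0.55,"delta_pos":[-0.02,-0.02,0.1],"rotation":[0,0,0]},{"grip":0.6,"delta_pos":[-0.02,-0.02,0.1],"rotation":[0,0,0]},{"grip":0.65,"delta_pos":[-0.02,-0.02,0.1],"rotation":[0,0,0]}]'
python3 -m creep '[{"grip":0.7,"delta_pos":[0,0,0],"rotation":[0,0,0]},{"grip":0.7,"delta_pos":[0,0,0],"rotation":[0,0,0]},{"grip":0.7,"delta_pos":[0,0,0],"rotation":[0,0,0]}]'
python3 -m creep '[{"grip":0.3,"delta_pos":[0,0,0],"rotation":[0,0,0]},{"grip":0,"delta_pos":[0,0,0],"rotation":[0,0,0]},{"grip":0,"delta_pos":[0,0,0],"rotation":[0,0,0]},{"grip":0,"delta_pos":[0,0,-0.3],"rotation":[0,0,0]},{"grip":0,"delta_pos":[0,0,-0.3],"rotation":[0,0,0]}]'
python3 -m creep '[{"grip":0,"delta_pos":[0,0,0],"rotation":[0,0,0.09]},{"grip":0,"delta_pos":[0,0,0],"rotation":[0,0,0.18]},{"grip":0,"delta_pos":[0,0,0],"rotation":[0,0,0.27]},{"grip":0,"delta_pos":[0,0,0],"rotation":[0,0,0.36]},{"grip":0,"delta_pos":[0,0,0],"rotation":[0,0,0.45]}]'
python3 -m creep '[{"grip":0,"delta_pos":[0,0,0],"rotation":[0,0,0.09]},{"grip":0,"delta_pos":[0,0,0],"rotation":[0,0,0.18]},{"grip":0,"delta_pos":[0,0,0],"rotation":[0,0,0.27]},{"grip":0,"delta_pos":[0,0,0],"rotation":[0,0,0.36]},{"grip":0,"delta_pos":[0,0,0],"rotation":[0,0,0.45]}]'
python3 -m creep '[{"grip":0.2,"delta_pos":[0,0,0.1],"rotation":[0,0,0.05]},{"grip":0.3,"delta_pos":[0,0,0.2],"rotation":[0,0,0.1]},{"grip":0.3,"delta_pos":[0,0,0.3],"rotation":[0,0,0.1]},{"grip":0.3,"delta_pos":[0,0,0.3],"rotation":[0,0,0.1]}]'

```

```text
clock: 14.75
tool_pos: [0.5663, 0.3046, 0.0479]
orientation: [-180.0, -0.0, -11.0]
force: [0.1, 0.4, 0.5]
opening: 0.0373
gripper_force: 0.2
clock: 15.05
tool_pos: [0.5663, 0.3045, 0.0479]
orientation: [-180.0, -0.0, -11.0]
force: [0.3, 1.5, 1.7]
opening: 0.033
gripper_force: 30.0
clock: 15.55
tool_pos: [0.5678, 0.3054, 0.0808]
orientation: [-179.8, -0.2, -11.0]
force: [1.0, 1.1, 0.9]
opening: 0.0679
gripper_force: 0.0
clock: 16.05
tool_pos: [0.566, 0.3041, 0.0773]
orientation: [180.0, 0.0, -51.9]
force: [0.6, -0.2, -0.4]
opening: 0.0871
gripper_force: 0.0
clock: 16.55
tool_pos: [0.566, 0.3042, 0.0773]
orientation: [180.0, -0.0, -92.4]
force: [0.8, 0.6, 0.2]
opening: 0.0875
gripper_force: 0.0
clock: 16.95
tool_pos: [0.5653, 0.3035, 0.0458]
orientation: [179.9, -0.1, -100.9]
force: [-0.4, 0.2, -0.6]
opening: 0.0634
gripper_force: 0.0
```

```bash

python3 -m creep '[{"grip":0.45,"delta_pos":[0,0,0],"rotation":[0,0,0]},{"grip":0.55,"delta_pos":[0,0,0],"rotation":[0,0,0]},{"grip":0.65,"delta_pos":[0,0,0],"rotation":[0,0,0]},{"grip":0.7,"delta_pos":[0,0,0],"rotation":[0,0,0]},{"grip":0.7,"delta_pos":[0,0,0],"rotation":[0,0,0]}]'
python3 -m creep '[{"grip":0.7,"delta_pos":[0,0,0],"rotation":[0,0,0]},{"grip":0.7,"delta_pos":[0,0,0],"rotation":[0,0,0]},{"grip":0.7,"delta_pos":[0,0,0],"rotation":[0,0,0]}]'
python3 -m creep '[{"grip":0.7,"delta_pos":[0,0,-0.2],"rotation":[0,0,0]},{"grip":0.7,"delta_pos":[0,0,-0.5],"rotation":[0,0,0]},{"grip":0.7,"delta_pos":[0,0,-0.8],"rotation":[0,0,0]},{"grip":0.7,"delta_pos":[0,0,-1],"rotation":[0,0,0]},{"grip":0.7,"delta_pos":[0,0,-1],"rotation":[0,0,0]}]'
python3 -c "
from h import *
go(rk(0,.052,.1475),-101)"
```

```text
clock: 17.45
tool_pos: [0.5662, 0.3044, 0.048]
orientation: [-180.0, 0.0, -101.0]
force: [-1.1, 1.1, 2.2]
opening: 0.033
gripper_force: 30.0
clock: 17.75
tool_pos: [0.5662, 0.3044, 0.0479]
orientation: [-180.0, 0.0, -101.0]
force: [-1.8, 0.0, 4.8]
opening: 0.0333
gripper_force: 30.0
clock: 18.25
tool_pos: [0.5675, 0.3053, 0.1508]
orientation: [-179.8, 0.2, -101.0]
force: [0.4, 0.1, -1.0]
opening: 0.0329
gripper_force: 30.0
pos [0.5675 0.3053 0.1508] ori [-179.8    0.2 -101. ] dpos [ 2.678 -0.326  0.023] rot [-0.002  0.003 -0.   ]
```

```bash

python3 -m creep '[{"grip":0.7,"delta_pos":[0.3,-0.04,0],"rotation":[0,0,0]},{"grip":0.7,"delta_pos":[0.6,-0.08,0],"rotation":[0,0,0]},{"grip":0.7,"delta_pos":[0.89,-0.11,0],"rotation":[0,0,0]}]' | head -2
python3 -m creep '[{"grip":0.7,"delta_pos":[0.3,-0.04,0],"rotation":[0,0,0]},{"grip":0.7,"delta_pos":[0.6,-0.08,0],"rotation":[0,0,0]},{"grip":0.7,"delta_pos":[0.89,-0.11,0],"rotation":[0,0,0]}]' | head -2
python3 -m creep '[{"grip":0.7,"delta_pos":[0.3,-0.04,0],"rotation":[0,0,0]},{"grip":0.7,"delta_pos":[0.6,-0.08,0],"rotation":[0,0,0]},{"grip":0.7,"delta_pos":[0.89,-0.11,0],"rotation":[0,0,0]},{"grip":0.7,"delta_pos":[0.89,-0.11,0],"rotation":[0,0,0]},{"grip":0.7,"delta_pos":[0.89,-0.11,0],"rotation":[0,0,0]}]' | head -2
python3 -c "
from h import *
go(rk(0,.052,.055),-101)"
```

```text
clock: 18.55
tool_pos: [0.5591, 0.2136, 0.1462]
clock: 18.85
tool_pos: [0.5529, 0.1238, 0.1464]
clock: 19.35
tool_pos: [0.547, 0.0352, 0.1468]
pos [0.547  0.0352 0.1468] ori [ 179.9   -0.  -101.1] dpos [-0.013 -0.013  0.918] rot [ 0.001 -0.    -0.001]
```

```bash

python3 -m creep '[{"grip":0.7,"delta_pos":[0,0,0.2],"rotation":[0,0,0]},{"grip":0.7,"delta_pos":[0,0,0.4],"rotation":[0,0,0]},{"grip":0.7,"delta_pos":[0,0,0.6],"rotation":[0,0,0]},{"grip":0.7,"delta_pos":[0,0,0.6],"rotation":[0,0,0]},{"grip":0.7,"delta_pos":[0,0,0.6],"rotation":[0,0,0]}]' | head -2
python3 -m creep '[{"grip":0.7,"delta_pos":[0,0,0],"rotation":[0,0,0]},{"grip":0.7,"delta_pos":[0,0,0],"rotation":[0,0,0]}]'
python3 -c "
from h import *
go(rk(0,.052,.055),-101)"
```

```text
clock: 19.85
tool_pos: [0.5474, 0.0364, 0.0874]
clock: 20.05
tool_pos: [0.5481, 0.0363, 0.0886]
orientation: [-179.9, 0.1, -101.0]
force: [0.5, 0.2, -0.8]
opening: 0.0333
gripper_force: 30.0
pos [0.5481 0.0363 0.0886] ori [-1.799e+02  1.000e-01 -1.010e+02] dpos [ 0.002 -0.003  0.336] rot [-0.001  0.001 -0.   ]
```

```bash

python3 -m creep '[{"grip":0.7,"delta_pos":[0,0,0.05],"rotation":[0,0,0]},{"grip":0.7,"delta_pos":[0,0,0.1],"rotation":[0,0,0]},{"grip":0.7,"delta_pos":[0,0,0.15],"rotation":[0,0,0]},{"grip":0.7,"delta_pos":[0,0,0.15],"rotation":[0,0,0]}]' 
python3 -m creep '[{"grip":0.7,"delta_pos":[0,0,0.05],"rotation":[0,0,0]},{"grip":0.7,"delta_pos":[0,0,0.1],"rotation":[0,0,0]},{"grip":0.7,"delta_pos":[0,0,0.14],"rotation":[0,0,0]},{"grip":0.7,"delta_pos":[0,0,0.17],"rotation":[0,0,0]},{"grip":0.7,"delta_pos":[0,0,0.17],"rotation":[0,0,0]}]'
```

```text
clock: 20.45
tool_pos: [0.547, 0.0357, 0.0717]
orientation: [179.9, -0.0, -101.0]
force: [-0.7, 0.5, -0.3]
opening: 0.0332
gripper_force: 30.0
clock: 20.95
tool_pos: [0.5472, 0.0358, 0.0559]
orientation: [180.0, -0.0, -101.0]
force: [-3.0, -1.1, 5.8]
opening: 0.0328
gripper_force: 30.0
```

```bash

python3 -m creep '[{"grip":0.55,"delta_pos":[0,0,0],"rotation":[0,0,0]},{"grip":0.45,"delta_pos":[0,0,0],"rotation":[0,0,0]},{"grip":0.4,"delta_pos":[0,0,0],"rotation":[0,0,0]},{"grip":0.4,"delta_pos":[0,0,0],"rotation":[0,0,0]}]'
python3 -m creep '[{"grip":0.4,"delta_pos":[0,0,-0.1],"rotation":[0,0,0]},{"grip":0.4,"delta_pos":[0,0,-0.4],"rotation":[0,0,0]},{"grip":0.4,"delta_pos":[0,0,-0.8],"rotation":[0,0,0]},{"grip":0.4,"delta_pos":[0,0,-1],"rotation":[0,0,0]}]' | head -2
python3 -m creep '[{"grip":0,"delta_pos":[0,0,0],"rotation":[0,0,-0.09]},{"grip":0,"delta_pos":[0,0,0],"rotation":[0,0,-0.18]},{"grip":0,"delta_pos":[0,0,0],"rotation":[0,0,-0.27]},{"grip":0,"delta_pos":[0,0,0],"rotation":[0,0,-0.36]},{"grip":0,"delta_pos":[0,0,0],"rotation":[0,0,-0.45]}]'|head -2
python3 -m creep '[{"grip":0,"delta_pos":[0,0,0],"rotation":[0,0,-0.09]},{"grip":0,"delta_pos":[0,0,0],"rotation":[0,0,-0.18]},{"grip":0,"delta_pos":[0,0,0],"rotation":[0,0,-0.27]},{"grip":0,"delta_pos":[0,0,0],"rotation":[0,0,-0.36]},{"grip":0,"delta_pos":[0,0,0],"rotation":[0,0,-0.45]}]'|head -2
python3 -m creep '[{"grip":0,"delta_pos":[0,0,0],"rotation":[0,0,-0.05]},{"grip":0,"delta_pos":[0,0,0],"rotation":[0,0,-0.1]}]'|head -3
python3 -m creep '[{"grip":0,"delta_pos":[-0.1,-0.4,0],"rotation":[0,0,0]},{"grip":0,"delta_pos":[-0.2,-0.8,0],"rotation":[0,0,0]},{"grip":0,"delta_pos":[-0.25,-0.95,0],"rotation":[0,0,0]}]'|head -2
python3 -m creep '[{"grip":0,"delta_pos":[-0.1,-0.4,0],"rotation":[0,0,0]},{"grip":0,"delta_pos":[-0.2,-0.8,0],"rotation":[0,0,0]},{"grip":0,"delta_pos":[-0.25,-0.95,0],"rotation":[0,0,0]}]'|head -2
python3 -m creep '[{"grip":0,"delta_pos":[-0.1,-0.4,0],"rotation":[0,0,0]},{"grip":0,"delta_pos":[-0.2,-0.8,0],"rotation":[0,0,0]},{"grip":0,"delta_pos":[-0.25,-0.95,0],"rotation":[0,0,0]}]'|head -2
python3 - <<'E'
from h import *
s,t=vials(); crop(s,250,140,140,100,5,"v2in")
go([.5205,.427,.1],-11)
E
```

```text
clock: 21.35
tool_pos: [0.5474, 0.0359, 0.0554]
orientation: [180.0, -0.0, -101.0]
force: [-0.1, 1.0, 0.0]
opening: 0.0513
gripper_force: 0.0
clock: 21.75
tool_pos: [0.5488, 0.0361, 0.1595]
clock: 22.25
tool_pos: [0.5474, 0.0359, 0.1564]
clock: 22.75
tool_pos: [0.5475, 0.0359, 0.1563]
clock: 22.95
tool_pos: [0.5475, 0.0359, 0.1564]
orientation: [-180.0, -0.0, -10.8]
clock: 23.25
tool_pos: [0.5414, 0.1365, 0.1565]
clock: 23.55
tool_pos: [0.5348, 0.2348, 0.1563]
clock: 23.85
tool_pos: [0.5283, 0.3327, 0.156]
top [([0.5658, -0.3952], 53), ([0.5144, 0.3243], 123)]
side [([0.5197, 0.4205], 48), ([0.6653, 0.2809], 43), ([0.655, 0.2309], 58), ([0.5485, 0.0419], 101), ([0.4472, -0.2784], 182), ([0.5671, -0.3994], 223)]
pos [0.528  0.3317 0.1556] ori [180.    0.  -10.9] dpos [-0.254 -0.922  0.556] rot [0.    0.    0.001]
```

View pics/v2in.png

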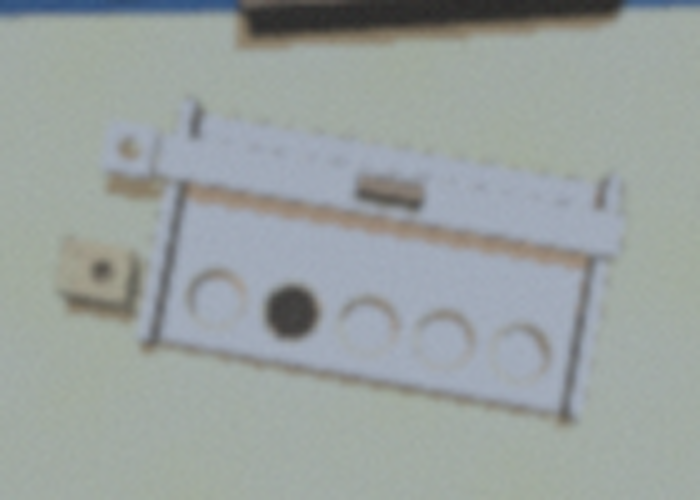

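```bash
python3 - <<'E'
from h import *
t=snap("side"); crop(t,255,80,90,80,6,"v1")
E
```

```text
(no output)
```

View pics/v1.png

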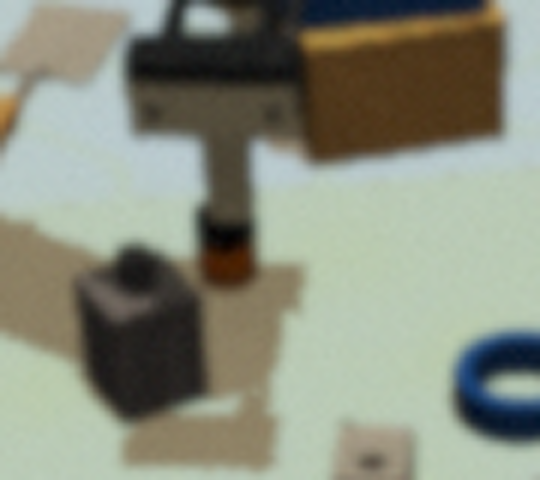

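```bash

python3 -m creep '[{"grip":0,"delta_pos":[-0.1,-0.4,0],"rotation":[0,0,0]},{"grip":0,"delta_pos":[-0.2,-0.8,0],"rotation":[0,0,0]},{"grip":0,"delta_pos":[-0.25,-0.93,0.1],"rotation":[0,0,0]},{"grip":0.2,"delta_pos":[-0.25,-0.93,0.4],"rotation":[0,0,0]},{"grip":0.3,"delta_pos":[-0.25,-0.93,0.6],"rotation":[0,0,0]}]'
python3 -m creep '[{"grip":0.3,"delta_pos":[0,0,0.15],"rotation":[0,0,0]},{"grip":0.3,"delta_pos":[0,0,0.3],"rotation":[0,0,0]},{"grip":0.3,"delta_pos":[0,0,0.47],"rotation":[0,0,0]},{"grip":0.3,"delta_pos":[0,0,0.47],"rotation":[0,0,0]}]'
python3 -m creep '[{"grip":0.4,"delta_pos":[0,0,0],"rotation":[0,0,0]},{"grip":0.5,"delta_pos":[0,0,0],"rotation":[0,0,0]},{"grip":0.6,"delta_pos":[0,0,0],"rotation":[0,0,0]},{"grip":0.7,"delta_pos":[0,0,0],"rotation":[0,0,0]},{"grip":0.7,"delta_pos":[0,0,0],"rotation":[0,0,0]}]'

```

```text
clock: 24.5
tool_pos: [0.5211, 0.4246, 0.0939]
orientation: [179.9, 0.1, -11.1]
force: [-0.2, -0.0, -0.5]
opening: 0.077
gripper_force: 0.0
clock: 24.9
tool_pos: [0.5209, 0.4242, 0.0463]
orientation: [179.8, 0.1, -11.1]
force: [-1.1, -0.3, -0.6]
opening: 0.0612
gripper_force: 0.0
clock: 25.4
tool_pos: [0.5219, 0.4265, 0.0495]
orientation: [-179.9, -0.0, -11.0]
force: [-0.6, -0.0, 3.9]
opening: 0.0333
gripper_force: 30.0
```

```bash

python3 -m creep '[{"grip":0.3,"delta_pos":[0,0,0],"rotation":[0,0,0]},{"grip":0,"delta_pos":[0,0,0],"rotation":[0,0,0]},{"grip":0,"delta_pos":[0,0,0],"rotation":[0,0,0]},{"grip":0,"delta_pos":[0,0,-0.3],"rotation":[0,0,0]},{"grip":0,"delta_pos":[0,0,-0.3],"rotation":[0,0,0]}]' | head -2
python3 -m creep '[{"grip":0,"delta_pos":[0,0,0],"rotation":[0,0,0.09]},{"grip":0,"delta_pos":[0,0,0],"rotation":[0,0,0.18]},{"grip":0,"delta_pos":[0,0,0],"rotation":[0,0,0.27]},{"grip":0,"delta_pos":[0,0,0],"rotation":[0,0,0.36]},{"grip":0,"delta_pos":[0,0,0],"rotation":[0,0,0.45]}]' | head -2
python3 -m creep '[{"grip":0,"delta_pos":[0,0,0],"rotation":[0,0,0.09]},{"grip":0,"delta_pos":[0,0,0],"rotation":[0,0,0.18]},{"grip":0,"delta_pos":[0,0,0],"rotation":[0,0,0.27]},{"grip":0,"delta_pos":[0,0,0],"rotation":[0,0,0.36]},{"grip":0,"delta_pos":[0,0,0],"rotation":[0,0,0.45]}]' | head -2
python3 -m creep '[{"grip":0.2,"delta_pos":[0,0,0.1],"rotation":[0,0,0.05]},{"grip":0.3,"delta_pos":[0,0,0.2],"rotation":[0,0,0.1]},{"grip":0.3,"delta_pos":[0,0,0.31],"rotation":[0,0,0.1]},{"grip":0.3,"delta_pos":[0,0,0.31],"rotation":[0,0,0.1]}]'
python3 -m creep '[{"grip":0.45,"delta_pos":[0,0,0],"rotation":[0,0,0]},{"grip":0.55,"delta_pos":[0,0,0],"rotation":[0,0,0]},{"grip":0.65,"delta_pos":[0,0,0],"rotation":[0,0,0]},{"grip":0.7,"delta_pos":[0,0,0],"rotation":[0,0,0]},{"grip":0.7,"delta_pos":[0,0,0],"rotation":[0,0,0]}]'
python3 -m creep '[{"grip":0.7,"delta_pos":[0,0,0],"rotation":[0,0,0]},{"grip":0.7,"delta_pos":[0,0,0],"rotation":[0,0,0]},{"grip":0.7,"delta_pos":[0,0,0],"rotation":[0,0,0]}]'
python3 -c "
from h import *
go(rk(0,0,.1475),-101)"
python3 -m creep '[{"grip":0.7,"delta_pos":[0,0,-0.2],"rotation":[0,0,0]},{"grip":0.7,"delta_pos":[0,0,-0.5],"rotation":[0,0,0]},{"grip":0.7,"delta_pos":[0,0,-0.8],"rotation":[0,0,0]},{"grip":0.7,"delta_pos":[0,0,-1],"rotation":[0,0,0]},{"grip":0.7,"delta_pos":[0,0,-1],"rotation":[0,0,0]}]'

```

```text
clock: 25.9
tool_pos: [0.5231, 0.4275, 0.0819]
clock: 26.4
tool_pos: [0.5215, 0.4259, 0.0782]
clock: 26.9
tool_pos: [0.5215, 0.4259, 0.0782]
clock: 27.3
tool_pos: [0.5208, 0.4251, 0.0455]
orientation: [179.9, -0.2, -100.9]
force: [0.3, 0.2, 0.9]
opening: 0.0633
gripper_force: 0.0
clock: 27.8
tool_pos: [0.5217, 0.4262, 0.048]
orientation: [-180.0, 0.0, -101.0]
force: [-0.4, 0.2, 1.8]
opening: 0.0331
gripper_force: 30.0
clock: 28.1
tool_pos: [0.5217, 0.4262, 0.048]
orientation: [-180.0, 0.0, -101.0]
force: [-1.5, -0.6, 6.1]
opening: 0.0331
gripper_force: 30.0
pos [0.5217 0.4262 0.048 ] ori [-180.    0. -101.] dpos [ 4.297 -1.008 -0.997] rot [-0.  0. -0.]
clock: 28.6
tool_pos: [0.5228, 0.4272, 0.151]
orientation: [-179.8, 0.3, -101.0]
force: [-0.0, 0.9, -0.9]
opening: 0.0332
gripper_force: 30.0
```

```bash

for i in 1 ; do python3 -m creep '[{"grip":0.7,"delta_pos":[0.3,-0.07,0],"rotation":[0,0,0]},{"grip":0.7,"delta_pos":[0.6,-0.14,0],"rotation":[0,0,0]},{"grip":0.7,"delta_pos":[0.86,-0.2,0],"rotation":[0,0,0]}]' | head -2; done
python3 -m creep '[{"grip":0.7,"delta_pos":[0.3,-0.07,0],"rotation":[0,0,0]},{"grip":0.7,"delta_pos":[0.6,-0.14,0],"rotation":[0,0,0]},{"grip":0.7,"delta_pos":[0.86,-0.2,0],"rotation":[0,0,0]}]' | head -2
python3 -m creep '[{"grip":0.7,"delta_pos":[0.3,-0.07,0],"rotation":[0,0,0]},{"grip":0.7,"delta_pos":[0.6,-0.14,0],"rotation":[0,0,0]},{"grip":0.7,"delta_pos":[0.86,-0.2,0],"rotation":[0,0,0]}]' | head -2
python3 -m creep '[{"grip":0.7,"delta_pos":[0.3,-0.07,0],"rotation":[0,0,0]},{"grip":0.7,"delta_pos":[0.6,-0.14,0],"rotation":[0,0,0]},{"grip":0.7,"delta_pos":[0.86,-0.2,0],"rotation":[0,0,0]}]' | head -2
python3 -m creep '[{"grip":0.7,"delta_pos":[0.3,-0.07,0],"rotation":[0,0,0]},{"grip":0.7,"delta_pos":[0.6,-0.14,0],"rotation":[0,0,0]},{"grip":0.7,"delta_pos":[0.86,-0.2,0],"rotation":[0,0,0]},{"grip":0.7,"delta_pos":[0.86,-0.2,0],"rotation":[0,0,0]}]' | head -2
python3 -m creep '[{"grip":0.7,"delta_pos":[0,0,0.2],"rotation":[0,0,0]},{"grip":0.7,"delta_pos":[0,0,0.4],"rotation":[0,0,0]},{"grip":0.7,"delta_pos":[0,0,0.55],"rotation":[0,0,0]},{"grip":0.7,"delta_pos":[0,0,0.55],"rotation":[0,0,0]},{"grip":0.7,"delta_pos":[0,0,0.55],"rotation":[0,0,0]}]' | head -2
python3 -m creep '[{"grip":0.7,"delta_pos":[0,0,0],"rotation":[0,0,0]},{"grip":0.7,"delta_pos":[0,0,0],"rotation":[0,0,0]},{"grip":0.7,"delta_pos":[0,0,0],"rotation":[0,0,0]}]'
python3 -c "
from h import *
go(rk(0,0,.056),-101)"
```

```text
clock: 28.9
tool_pos: [0.5241, 0.3362, 0.1463]
clock: 29.2
tool_pos: [0.5273, 0.2477, 0.1465]
clock: 29.5
tool_pos: [0.5305, 0.1596, 0.1466]
clock: 29.8
tool_pos: [0.5336, 0.0715, 0.1467]
clock: 30.2
tool_pos: [0.5365, -0.0178, 0.1466]
clock: 30.7
tool_pos: [0.5373, -0.015, 0.0923]
clock: 31.0
tool_pos: [0.5378, -0.015, 0.0932]
orientation: [-179.9, 0.0, -101.0]
force: [0.2, -0.4, -0.2]
opening: 0.0333
gripper_force: 30.0
pos [ 0.5378 -0.015   0.0932] ori [-179.9    0.  -101. ] dpos [-0.002 -0.006  0.372] rot [-0.001  0.    -0.   ]
```

```bash

python3 -m creep '[{"grip":0.7,"delta_pos":[0,-0.01,0.05],"rotation":[0,0,0]},{"grip":0.7,"delta_pos":[0,-0.01,0.1],"rotation":[0,0,0]},{"grip":0.7,"delta_pos":[0,-0.01,0.15],"rotation":[0,0,0]},{"grip":0.7,"delta_pos":[0,-0.01,0.2],"rotation":[0,0,0]}]' 
python3 -m creep '[{"grip":0.7,"delta_pos":[0,0,0.05],"rotation":[0,0,0]},{"grip":0.7,"delta_pos":[0,0,0.1],"rotation":[0,0,0]},{"grip":0.7,"delta_pos":[0,0,0.14],"rotation":[0,0,0]},{"grip":0.7,"delta_pos":[0,0,0.17],"rotation":[0,0,0]},{"grip":0.7,"delta_pos":[0,0,0.17],"rotation":[0,0,0]}]'
```

```text
clock: 31.4
tool_pos: [0.5383, -0.0154, 0.0719]
orientation: [180.0, -0.0, -101.0]
force: [-0.4, -0.1, -0.4]
opening: 0.0329
gripper_force: 30.0
clock: 31.9
tool_pos: [0.5383, -0.0154, 0.056]
orientation: [180.0, -0.0, -101.0]
force: [-2.3, 0.1, 5.8]
opening: 0.0335
gripper_force: 30.0
```

```bash

python3 -m creep '[{"grip":0.55,"delta_pos":[0,0,0],"rotation":[0,0,0]},{"grip":0.45,"delta_pos":[0,0,0],"rotation":[0,0,0]},{"grip":0.4,"delta_pos":[0,0,0],"rotation":[0,0,0]},{"grip":0.4,"delta_pos":[0,0,0],"rotation":[0,0,0]}]' | tail -2
python3 -m creep '[{"grip":0.4,"delta_pos":[0,0,-0.1],"rotation":[0,0,0]},{"grip":0.4,"delta_pos":[0,0,-0.4],"rotation":[0,0,0]},{"grip":0.4,"delta_pos":[0,0,-0.8],"rotation":[0,0,0]},{"grip":0.4,"delta_pos":[0,0,-1],"rotation":[0,0,0]}]' | head -2
python3 -m creep '[{"grip":0.4,"delta_pos":[0,0,0],"rotation":[0,0,-0.09]},{"grip":0.4,"delta_pos":[0,0,0],"rotation":[0,0,-0.18]},{"grip":0.4,"delta_pos":[0,0,0],"rotation":[0,0,-0.27]},{"grip":0.4,"delta_pos":[0,0,0],"rotation":[0,0,-0.36]},{"grip":0.4,"delta_pos":[0,0,0],"rotation":[0,0,-0.45]}]'|head -2
python3 -m creep '[{"grip":0.4,"delta_pos":[0,0,0],"rotation":[0,0,-0.09]},{"grip":0.4,"delta_pos":[0,0,0],"rotation":[0,0,-0.18]},{"grip":0.4,"delta_pos":[0,0,0],"rotation":[0,0,-0.27]},{"grip":0.4,"delta_pos":[0,0,0],"rotation":[0,0,-0.36]},{"grip":0.4,"delta_pos":[0,0,0],"rotation":[0,0,-0.45]}]'|head -2
python3 -m creep '[{"grip":0.4,"delta_pos":[0,0,0],"rotation":[0,0,-0.05]},{"grip":0.4,"delta_pos":[0,0,0],"rotation":[0,0,-0.1]}]'|head -3
python3 -m creep '[{"grip":0.4,"delta_pos":[-0.05,0.4,0],"rotation":[0,0,0]},{"grip":0.4,"delta_pos":[-0.1,0.8,0],"rotation":[0,0,0]},{"grip":0.4,"delta_pos":[-0.13,0.9,0],"rotation":[0,0,0]}]'|head -2
python3 -m creep '[{"grip":0.4,"delta_pos":[-0.05,0.4,0],"rotation":[0,0,0]},{"grip":0.4,"delta_pos":[-0.1,0.8,0],"rotation":[0,0,0]},{"grip":0.4,"delta_pos":[-0.13,0.9,0],"rotation":[0,0,0]}]'|head -2
python3 - <<'E'
from h import *
s,t=vials()
h=cv2.cvtColor(s["color"],cv2.COLOR_RGB2HSV)
for a,b in((50,70),(150,175)):
    for c,st in blobs(s,(h[...,0]>a)&(h[...,0]<b)&(h[...,1]>(150 if a==50 else 60))&(h[...,2]>60)): print(a,ray(s,*c,.04),st)
go([.448,-.278,.1],-11)
E
```

```text
opening: 0.0517
gripper_force: 0.0
clock: 32.7
tool_pos: [0.5398, -0.0152, 0.1595]
clock: 33.2
tool_pos: [0.5385, -0.0154, 0.1564]
clock: 33.7
tool_pos: [0.5385, -0.0154, 0.1563]
clock: 33.9
tool_pos: [0.5385, -0.0154, 0.1563]
orientation: [-180.0, -0.0, -10.8]
clock: 34.2
tool_pos: [0.5071, -0.1034, 0.1562]
clock: 34.5
tool_pos: [0.4774, -0.1893, 0.1562]
top [([0.5685, -0.3992], 34), ([0.5418, -0.372], 52), ([0.5186, -0.3182], 41), ([0.4988, -0.3755], 38), ([0.4543, -0.2501], 87)]
side [([0.4824, 0.4187], 89), ([0.6651, 0.281], 29), ([0.6526, 0.2305], 38), ([0.4467, -0.2774], 184), ([0.5672, -0.3991], 213)]
50 [ 0.57957277 -0.47283336  0.04      ] [456 188   6   6  23]
pos [ 0.4779 -0.1882  0.1561] ori [-180.    -0.   -11.2] dpos [-0.119  0.939  0.561] rot [-0.    -0.    -0.002]
```

```bash

python3 -m creep '[{"grip":0.4,"delta_pos":[-0.06,0.4,0],"rotation":[0,0,0]},{"grip":0.4,"delta_pos":[-0.1,0.8,0],"rotation":[0,0,0]},{"grip":0.4,"delta_pos":[-0.13,0.94,0.1],"rotation":[0,0,0]},{"grip":0.4,"delta_pos":[-0.13,0.94,0.4],"rotation":[0,0,0]},{"grip":0.4,"delta_pos":[-0.13,0.94,0.6],"rotation":[0,0,0]}]'
python3 -m creep '[{"grip":0.4,"delta_pos":[0,0,0],"rotation":[0,0,0]},{"grip":0.4,"delta_pos":[0,0,0],"rotation":[0,0,0]}]'
python3 -c "
from h import *
go([.4475,-.2775,.048],-11)"
```

```text
clock: 35.1
tool_pos: [0.4477, -0.2764, 0.0944]
orientation: [-180.0, -0.0, -11.1]
force: [0.7, 0.1, -0.6]
opening: 0.0524
gripper_force: 0.0
clock: 35.3
tool_pos: [0.4483, -0.2763, 0.0958]
orientation: [180.0, 0.0, -11.0]
force: [0.0, 0.1, 0.6]
opening: 0.0526
gripper_force: 0.0
pos [ 0.4483 -0.2763  0.0958] ori [180.   0. -11.] dpos [-0.005  0.013  0.478] rot [0. 0. 0.]
```

```bash

python3 -m creep '[{"grip":0.4,"delta_pos":[0,0.01,0.15],"rotation":[0,0,0]},{"grip":0.4,"delta_pos":[0,0.01,0.3],"rotation":[0,0,0]},{"grip":0.4,"delta_pos":[0,0.01,0.47],"rotation":[0,0,0]},{"grip":0.4,"delta_pos":[0,0.01,0.47],"rotation":[0,0,0]}]'
python3 -m creep '[{"grip":0.5,"delta_pos":[0,0,0],"rotation":[0,0,0]},{"grip":0.6,"delta_pos":[0,0,0],"rotation":[0,0,0]},{"grip":0.7,"delta_pos":[0,0,0],"rotation":[0,0,0]},{"grip":0.7,"delta_pos":[0,0,0],"rotation":[0,0,0]},{"grip":0.7,"delta_pos":[0,0,0],"rotation":[0,0,0]}]'
python3 -m creep '[{"grip":0.5,"delta_pos":[0,0,0],"rotation":[0,0,0]},{"grip":0.4,"delta_pos":[0,0,0],"rotation":[0,0,0]},{"grip":0.4,"delta_pos":[0,0,0],"rotation":[0,0,0]},{"grip":0.4,"delta_pos":[0,0,-0.3],"rotation":[0,0,0]},{"grip":0.4,"delta_pos":[0,0,-0.3],"rotation":[0,0,0]}]' | head -2
python3 -m creep '[{"grip":0.4,"delta_pos":[0,0,0],"rotation":[0,0,0.09]},{"grip":0.4,"delta_pos":[0,0,0],"rotation":[0,0,0.18]},{"grip":0.4,"delta_pos":[0,0,0],"rotation":[0,0,0.27]},{"grip":0.4,"delta_pos":[0,0,0],"rotation":[0,0,0.36]},{"grip":0.4,"delta_pos":[0,0,0],"rotation":[0,0,0.45]}]' | head -2
python3 -m creep '[{"grip":0.4,"delta_pos":[0,0,0],"rotation":[0,0,0.09]},{"grip":0.4,"delta_pos":[0,0,0],"rotation":[0,0,0.18]},{"grip":0.4,"delta_pos":[0,0,0],"rotation":[0,0,0.27]},{"grip":0.4,"delta_pos":[0,0,0],"rotation":[0,0,0.36]},{"grip":0.4,"delta_pos":[0,0,0],"rotation":[0,0,0.45]}]' | head -2
python3 -m creep '[{"grip":0.3,"delta_pos":[0,0,0.1],"rotation":[0,0,0.05]},{"grip":0.3,"delta_pos":[0,0,0.2],"rotation":[0,0,0.1]},{"grip":0.3,"delta_pos":[0,0,0.31],"rotation":[0,0,0.1]},{"grip":0.3,"delta_pos":[0,0,0.31],"rotation":[0,0,0.1]}]'
python3 -m creep '[{"grip":0.45,"delta_pos":[0,0,0],"rotation":[0,0,0]},{"grip":0.55,"delta_pos":[0,0,0],"rotation":[0,0,0]},{"grip":0.65,"delta_pos":[0,0,0],"rotation":[0,0,0]},{"grip":0.7,"delta_pos":[0,0,0],"rotation":[0,0,0]},{"grip":0.7,"delta_pos":[0,0,0],"rotation":[0,0,0]}]'
python3 -m creep '[{"grip":0.7,"delta_pos":[0,0,0],"rotation":[0,0,0]},{"grip":0.7,"delta_pos":[0,0,0],"rotation":[0,0,0]},{"grip":0.7,"delta_pos":[0,0,0],"rotation":[0,0,0]}]'
python3 -c "
from h import *
go(rk(0,-.052,.1475),-101)"

```

```text
clock: 35.7
tool_pos: [0.4475, -0.2772, 0.0482]
orientation: [-180.0, 0.1, -11.0]
force: [-0.3, 0.1, -0.4]
opening: 0.0528
gripper_force: 0.0
clock: 36.2
tool_pos: [0.4483, -0.2779, 0.0497]
orientation: [180.0, -0.1, -11.0]
force: [-0.1, 2.4, 7.2]
opening: 0.0332
gripper_force: 30.0
clock: 36.7
tool_pos: [0.4493, -0.2784, 0.0813]
clock: 37.2
tool_pos: [0.4474, -0.2778, 0.0783]
clock: 37.7
tool_pos: [0.4474, -0.2778, 0.0783]
clock: 38.1
tool_pos: [0.4464, -0.2776, 0.046]
orientation: [179.8, 0.0, -100.9]
force: [-0.3, 0.9, -0.4]
opening: 0.0612
gripper_force: 0.0
clock: 38.6
tool_pos: [0.4477, -0.2778, 0.0479]
orientation: [-180.0, -0.0, -101.0]
force: [0.0, 1.2, 2.2]
opening: 0.0335
gripper_force: 30.0
clock: 38.9
tool_pos: [0.4477, -0.2778, 0.0479]
orientation: [-180.0, -0.0, -101.0]
force: [-0.7, 0.7, 5.2]
opening: 0.0334
gripper_force: 30.0
pos [ 0.4477 -0.2778  0.0479] ori [-180.   -0. -101.] dpos [-2.235 -0.389 -0.996] rot [-0. -0. -0.]
```

```bash

python3 -m creep '[{"grip":0.7,"delta_pos":[0,0,-0.2],"rotation":[0,0,0]},{"grip":0.7,"delta_pos":[0,0,-0.5],"rotation":[0,0,0]},{"grip":0.7,"delta_pos":[0,0,-0.8],"rotation":[0,0,0]},{"grip":0.7,"delta_pos":[0,0,-1],"rotation":[0,0,0]},{"grip":0.7,"delta_pos":[0,0,-1],"rotation":[0,0,0]}]'
python3 -m creep '[{"grip":0.7,"delta_pos":[-0.3,-0.05,0],"rotation":[0,0,0]},{"grip":0.7,"delta_pos":[-0.6,-0.1,0],"rotation":[0,0,0]},{"grip":0.7,"delta_pos":[-0.745,-0.13,0],"rotation":[0,0,0]}]' | head -2
python3 -m creep '[{"grip":0.7,"delta_pos":[-0.3,-0.05,0],"rotation":[0,0,0]},{"grip":0.7,"delta_pos":[-0.6,-0.1,0],"rotation":[0,0,0]},{"grip":0.7,"delta_pos":[-0.745,-0.13,0],"rotation":[0,0,0]}]' | head -2
python3 -m creep '[{"grip":0.7,"delta_pos":[-0.3,-0.05,0],"rotation":[0,0,0]},{"grip":0.7,"delta_pos":[-0.6,-0.1,0],"rotation":[0,0,0]},{"grip":0.7,"delta_pos":[-0.745,-0.13,0],"rotation":[0,0,0]},{"grip":0.7,"delta_pos":[-0.745,-0.13,0],"rotation":[0,0,0]}]' | head -2
python3 -m creep '[{"grip":0.7,"delta_pos":[0,0,0.2],"rotation":[0,0,0]},{"grip":0.7,"delta_pos":[0,0,0.4],"rotation":[0,0,0]},{"grip":0.7,"delta_pos":[0,0,0.55],"rotation":[0,0,0]},{"grip":0.7,"delta_pos":[0,0,0.55],"rotation":[0,0,0]},{"grip":0.7,"delta_pos":[0,0,0.55],"rotation":[0,0,0]}]' | head -2
python3 -m creep '[{"grip":0.7,"delta_pos":[0,0,0],"rotation":[0,0,0]},{"grip":0.7,"delta_pos":[0,0,0],"rotation":[0,0,0]},{"grip":0.7,"delta_pos":[0,0,0],"rotation":[0,0,0]}]'
python3 -c "
from h import *
go(rk(0,-.052,.056),-101)"
```

```text
clock: 39.4
tool_pos: [0.4492, -0.2783, 0.1504]
orientation: [-179.7, -0.0, -101.0]
force: [1.0, 0.5, -0.8]
opening: 0.0333
gripper_force: 30.0
clock: 39.7
tool_pos: [0.4746, -0.2057, 0.1467]
clock: 40.0
tool_pos: [0.5019, -0.1349, 0.1469]
clock: 40.4
tool_pos: [0.5291, -0.0647, 0.147]
clock: 40.9
tool_pos: [0.5283, -0.0667, 0.0926]
clock: 41.2
tool_pos: [0.5289, -0.0659, 0.0932]
orientation: [-179.9, 0.0, -101.0]
force: [0.2, -0.1, -0.3]
opening: 0.0335
gripper_force: 30.0
pos [ 0.5289 -0.0659  0.0932] ori [-179.9    0.  -101. ] dpos [0.001 0.004 0.372] rot [-0.001  0.    -0.   ]
```

```bash

python3 -m creep '[{"grip":0.7,"delta_pos":[0,0,0.05],"rotation":[0,0,0]},{"grip":0.7,"delta_pos":[0,0,0.1],"rotation":[0,0,0]},{"grip":0.7,"delta_pos":[0,0,0.15],"rotation":[0,0,0]},{"grip":0.7,"delta_pos":[0,0,0.2],"rotation":[0,0,0]}]' 
python3 -m creep '[{"grip":0.7,"delta_pos":[0,0,0.05],"rotation":[0,0,0]},{"grip":0.7,"delta_pos":[0,0,0.1],"rotation":[0,0,0]},{"grip":0.7,"delta_pos":[0,0,0.14],"rotation":[0,0,0]},{"grip":0.7,"delta_pos":[0,0,0.17],"rotation":[0,0,0]},{"grip":0.7,"delta_pos":[0,0,0.17],"rotation":[0,0,0]}]'
python3 -m creep '[{"grip":0.55,"delta_pos":[0,0,0],"rotation":[0,0,0]},{"grip":0.45,"delta_pos":[0,0,0],"rotation":[0,0,0]},{"grip":0.4,"delta_pos":[0,0,0],"rotation":[0,0,0]},{"grip":0.4,"delta_pos":[0,0,0],"rotation":[0,0,0]}]' | tail -2

```

```text
clock: 41.6
tool_pos: [0.5284, -0.0659, 0.0719]
orientation: [180.0, -0.0, -101.0]
force: [0.1, -0.6, -0.0]
opening: 0.0334
gripper_force: 30.0
clock: 42.1
tool_pos: [0.5285, -0.0659, 0.0559]
orientation: [180.0, -0.0, -101.0]
force: [-3.1, 0.2, 5.6]
opening: 0.033
gripper_force: 30.0
opening: 0.0521
gripper_force: 0.0
```

```bash

python3 -m creep '[{"grip":0.4,"delta_pos":[0,0,-0.1],"rotation":[0,0,0]},{"grip":0.4,"delta_pos":[0,0,-0.4],"rotation":[0,0,0]},{"grip":0.4,"delta_pos":[0,0,-0.8],"rotation":[0,0,0]},{"grip":0.4,"delta_pos":[0,0,-1],"rotation":[0,0,0]}]' | head -2
python3 -m creep '[{"grip":0.4,"delta_pos":[0,0,0],"rotation":[0,0,-0.09]},{"grip":0.4,"delta_pos":[0,0,0],"rotation":[0,0,-0.18]},{"grip":0.4,"delta_pos":[0,0,0],"rotation":[0,0,-0.27]},{"grip":0.4,"delta_pos":[0,0,0],"rotation":[0,0,-0.36]},{"grip":0.4,"delta_pos":[0,0,0],"rotation":[0,0,-0.45]}]'|head -2
python3 -m creep '[{"grip":0.4,"delta_pos":[0,0,0],"rotation":[0,0,-0.09]},{"grip":0.4,"delta_pos":[0,0,0],"rotation":[0,0,-0.18]},{"grip":0.4,"delta_pos":[0,0,0],"rotation":[0,0,-0.27]},{"grip":0.4,"delta_pos":[0,0,0],"rotation":[0,0,-0.36]},{"grip":0.4,"delta_pos":[0,0,0],"rotation":[0,0,-0.45]}]'|head -2
python3 -m creep '[{"grip":0.4,"delta_pos":[0,0,0],"rotation":[0,0,-0.05]},{"grip":0.4,"delta_pos":[0,0,0],"rotation":[0,0,-0.1]}]'|head -3
python3 -m creep '[{"grip":0.4,"delta_pos":[0.15,0.4,0],"rotation":[0,0,0]},{"grip":0.4,"delta_pos":[0.25,0.8,0],"rotation":[0,0,0]},{"grip":0.4,"delta_pos":[0.32,0.9,0],"rotation":[0,0,0]}]'|head -2
python3 -m creep '[{"grip":0.4,"delta_pos":[0.15,0.4,0],"rotation":[0,0,0]},{"grip":0.4,"delta_pos":[0.25,0.8,0],"rotation":[0,0,0]},{"grip":0.4,"delta_pos":[0.32,0.9,0],"rotation":[0,0,0]}]'|head -2
python3 - <<'E'
from h import *
s,t=vials()
go([.568,-.399,.1],-11)
E
```

```text
clock: 42.9
tool_pos: [0.5299, -0.0659, 0.1594]
clock: 43.4
tool_pos: [0.5286, -0.0659, 0.1564]
clock: 43.9
tool_pos: [0.5286, -0.0659, 0.1564]
clock: 44.1
tool_pos: [0.5286, -0.0659, 0.1564]
orientation: [-180.0, -0.0, -10.8]
clock: 44.4
tool_pos: [0.5425, -0.1629, 0.1563]
clock: 44.7
tool_pos: [0.5567, -0.2577, 0.1559]
top [([0.6593, -0.4409], 52), ([0.5894, -0.0116], 152), ([0.603, -0.1673], 33), ([0.5474, 0.0349], 46)]
side [([0.4699, 0.3104], 240), ([0.6313, 0.2765], 68), ([0.6321, -0.0358], 36), ([0.5673, -0.399], 206)]
pos [ 0.5572 -0.2563  0.1557] ori [180.   -0.  -11.2] dpos [0.383 1.379 0.557] rot [ 0.    -0.    -0.002]
```

```bash

python3 -m creep '[{"grip":0.4,"delta_pos":[0.1,0.4,0],"rotation":[0,0,0]},{"grip":0.4,"delta_pos":[0.19,0.69,0],"rotation":[0,0,0]}]'|head -2
python3 -m creep '[{"grip":0.4,"delta_pos":[0.1,0.4,0],"rotation":[0,0,0]},{"grip":0.4,"delta_pos":[0.19,0.69,0.1],"rotation":[0,0,0]},{"grip":0.4,"delta_pos":[0.19,0.69,0.4],"rotation":[0,0,0]},{"grip":0.4,"delta_pos":[0.19,0.69,0.5],"rotation":[0,0,0]},{"grip":0.4,"delta_pos":[0.19,0.69,0.5],"rotation":[0,0,0]}]'|head -2
python3 -m creep '[{"grip":0.4,"delta_pos":[0,0,0],"rotation":[0,0,0]},{"grip":0.4,"delta_pos":[0,0,0],"rotation":[0,0,0]}]'
python3 -c "
from h import *
go([.568,-.399,.048],-11); vials()"
```

```text
clock: 45.0
tool_pos: [0.5628, -0.3259, 0.1563]
clock: 45.5
tool_pos: [0.5669, -0.3958, 0.1038]
clock: 45.7
tool_pos: [0.5689, -0.397, 0.1074]
orientation: [180.0, -0.1, -10.9]
force: [0.7, 0.0, -0.8]
opening: 0.0526
gripper_force: 0.0
pos [ 0.5689 -0.397   0.1074] ori [ 1.80e+02 -1.00e-01 -1.09e+01] dpos [-0.007  0.021  0.594] rot [ 0.    -0.001  0.001]
top []
side [([0.4696, 0.3091], 213), ([0.53, -0.0594], 109)]
```

```bash

python3 -m creep '[{"grip":0.4,"delta_pos":[0,0.02,0.15],"rotation":[0,0,0]},{"grip":0.4,"delta_pos":[0,0.02,0.3],"rotation":[0,0,0]},{"grip":0.4,"delta_pos":[0,0.02,0.45],"rotation":[0,0,0]},{"grip":0.4,"delta_pos":[0,0.02,0.58],"rotation":[0,0,0]},{"grip":0.4,"delta_pos":[0,0.02,0.58],"rotation":[0,0,0]}]'
python3 -m creep '[{"grip":0.5,"delta_pos":[0,0,0],"rotation":[0,0,0]},{"grip":0.6,"delta_pos":[0,0,0],"rotation":[0,0,0]},{"grip":0.7,"delta_pos":[0,0,0],"rotation":[0,0,0]},{"grip":0.7,"delta_pos":[0,0,0],"rotation":[0,0,0]},{"grip":0.7,"delta_pos":[0,0,0],"rotation":[0,0,0]}]'
python3 -m creep '[{"grip":0.5,"delta_pos":[0,0,0],"rotation":[0,0,0]},{"grip":0.4,"delta_pos":[0,0,0],"rotation":[0,0,0]},{"grip":0.4,"delta_pos":[0,0,0],"rotation":[0,0,0]},{"grip":0.4,"delta_pos":[0,0,-0.3],"rotation":[0,0,0]},{"grip":0.4,"delta_pos":[0,0,-0.3],"rotation":[0,0,0]}]' | head -2
python3 -m creep '[{"grip":0.4,"delta_pos":[0,0,0],"rotation":[0,0,0.09]},{"grip":0.4,"delta_pos":[0,0,0],"rotation":[0,0,0.18]},{"grip":0.4,"delta_pos":[0,0,0],"rotation":[0,0,0.27]},{"grip":0.4,"delta_pos":[0,0,0],"rotation":[0,0,0.36]},{"grip":0.4,"delta_pos":[0,0,0],"rotation":[0,0,0.45]}]' | head -2
python3 -m creep '[{"grip":0.4,"delta_pos":[0,0,0],"rotation":[0,0,0.09]},{"grip":0.4,"delta_pos":[0,0,0],"rotation":[0,0,0.18]},{"grip":0.4,"delta_pos":[0,0,0],"rotation":[0,0,0.27]},{"grip":0.4,"delta_pos":[0,0,0],"rotation":[0,0,0.36]},{"grip":0.4,"delta_pos":[0,0,0],"rotation":[0,0,0.45]}]' | head -2
python3 -m creep '[{"grip":0.3,"delta_pos":[0,0,0.1],"rotation":[0,0,0.05]},{"grip":0.3,"delta_pos":[0,0,0.2],"rotation":[0,0,0.1]},{"grip":0.3,"delta_pos":[0,0,0.31],"rotation":[0,0,0.1]},{"grip":0.3,"delta_pos":[0,0,0.31],"rotation":[0,0,0.1]}]'
python3 -m creep '[{"grip":0.45,"delta_pos":[0,0,0],"rotation":[0,0,0]},{"grip":0.55,"delta_pos":[0,0,0],"rotation":[0,0,0]},{"grip":0.65,"delta_pos":[0,0,0],"rotation":[0,0,0]},{"grip":0.7,"delta_pos":[0,0,0],"rotation":[0,0,0]},{"grip":0.7,"delta_pos":[0,0,0],"rotation":[0,0,0]}]'
python3 -m creep '[{"grip":0.7,"delta_pos":[0,0,0],"rotation":[0,0,0]},{"grip":0.7,"delta_pos":[0,0,0],"rotation":[0,0,0]},{"grip":0.7,"delta_pos":[0,0,0],"rotation":[0,0,0]}]'
python3 -c "
from h import *
go(rk(0,-.104,.1475),-101)"

```

```text
clock: 46.3
tool_pos: [0.5657, -0.3988, 0.0442]
orientation: [-179.9, 0.3, -11.1]
force: [-0.0, -0.3, -0.4]
opening: 0.0528
gripper_force: 0.0
clock: 46.8
tool_pos: [0.5679, -0.3997, 0.0483]
orientation: [180.0, -0.1, -11.0]
force: [-0.2, 0.6, 2.4]
opening: 0.0332
gripper_force: 30.0
clock: 47.3
tool_pos: [0.5693, -0.4006, 0.0811]
clock: 47.8
tool_pos: [0.5674, -0.3995, 0.0775]
clock: 48.3
tool_pos: [0.5674, -0.3995, 0.0775]
clock: 48.7
tool_pos: [0.5663, -0.399, 0.0446]
orientation: [179.8, 0.0, -100.9]
force: [-0.1, 0.2, -0.8]
opening: 0.0613
gripper_force: 0.0
clock: 49.2
tool_pos: [0.5676, -0.3995, 0.047]
orientation: [-180.0, -0.0, -101.0]
force: [-0.4, 0.5, 1.4]
opening: 0.0333
gripper_force: 30.0
clock: 49.5
tool_pos: [0.5676, -0.3996, 0.047]
orientation: [-180.0, -0.0, -101.0]
force: [-1.1, 1.1, 3.3]
opening: 0.0334
gripper_force: 30.0
pos [ 0.5676 -0.3996  0.047 ] ori [-180.   -0. -101.] dpos [-2.68   1.02  -1.006] rot [-0. -0. -0.]
```

```bash

python3 -m creep '[{"grip":0.7,"delta_pos":[0,0,-0.2],"rotation":[0,0,0]},{"grip":0.7,"delta_pos":[0,0,-0.5],"rotation":[0,0,0]},{"grip":0.7,"delta_pos":[0,0,-0.8],"rotation":[0,0,0]},{"grip":0.7,"delta_pos":[0,0,-1],"rotation":[0,0,0]},{"grip":0.7,"delta_pos":[0,0,-1],"rotation":[0,0,0]}]'|head -2
python3 -m creep '[{"grip":0.7,"delta_pos":[-0.3,0.1,0],"rotation":[0,0,0]},{"grip":0.7,"delta_pos":[-0.6,0.2,0],"rotation":[0,0,0]},{"grip":0.7,"delta_pos":[-0.89,0.34,0],"rotation":[0,0,0]}]' | head -2
python3 -m creep '[{"grip":0.7,"delta_pos":[-0.3,0.1,0],"rotation":[0,0,0]},{"grip":0.7,"delta_pos":[-0.6,0.2,0],"rotation":[0,0,0]},{"grip":0.7,"delta_pos":[-0.89,0.34,0],"rotation":[0,0,0]}]' | head -2
python3 -m creep '[{"grip":0.7,"delta_pos":[-0.3,0.1,0],"rotation":[0,0,0]},{"grip":0.7,"delta_pos":[-0.6,0.2,0],"rotation":[0,0,0]},{"grip":0.7,"delta_pos":[-0.9,0.34,0],"rotation":[0,0,0]},{"grip":0.7,"delta_pos":[-0.9,0.34,0],"rotation":[0,0,0]}]' | head -2
python3 -m creep '[{"grip":0.7,"delta_pos":[0,0,0.2],"rotation":[0,0,0]},{"grip":0.7,"delta_pos":[0,0,0.4],"rotation":[0,0,0]},{"grip":0.7,"delta_pos":[0,0,0.55],"rotation":[0,0,0]},{"grip":0.7,"delta_pos":[0,0,0.55],"rotation":[0,0,0]},{"grip":0.7,"delta_pos":[0,0,0.55],"rotation":[0,0,0]}]' | head -2
python3 -m creep '[{"grip":0.7,"delta_pos":[0,0,0],"rotation":[0,0,0]},{"grip":0.7,"delta_pos":[0,0,0],"rotation":[0,0,0]},{"grip":0.7,"delta_pos":[0,0,0],"rotation":[0,0,0]}]'
python3 -c "
from h import *
go(rk(0,-.104,.055),-101)"
```

```text
clock: 50.0
tool_pos: [0.569, -0.4003, 0.15]
clock: 50.3
tool_pos: [0.5504, -0.3045, 0.145]
clock: 50.6
tool_pos: [0.5342, -0.2105, 0.1454]
clock: 51.0
tool_pos: [0.5173, -0.1143, 0.1457]
clock: 51.5
tool_pos: [0.5184, -0.1173, 0.0912]
clock: 51.8
tool_pos: [0.519, -0.1169, 0.0922]
orientation: [-179.9, 0.0, -101.0]
force: [-0.1, -0.1, -0.3]
opening: 0.0332
gripper_force: 30.0
pos [ 0.519  -0.1169  0.0922] ori [-179.9    0.  -101. ] dpos [0.001 0.004 0.372] rot [-0.001  0.    -0.   ]
```

```bash

python3 -m creep '[{"grip":0.7,"delta_pos":[0,0,0.05],"rotation":[0,0,0]},{"grip":0.7,"delta_pos":[0,0,0.1],"rotation":[0,0,0]},{"grip":0.7,"delta_pos":[0,0,0.15],"rotation":[0,0,0]},{"grip":0.7,"delta_pos":[0,0,0.2],"rotation":[0,0,0]}]' 
python3 -m creep '[{"grip":0.7,"delta_pos":[0,0,0.05],"rotation":[0,0,0]},{"grip":0.7,"delta_pos":[0,0,0.1],"rotation":[0,0,0]},{"grip":0.7,"delta_pos":[0,0,0.14],"rotation":[0,0,0]},{"grip":0.7,"delta_pos":[0,0,0.17],"rotation":[0,0,0]},{"grip":0.7,"delta_pos":[0,0,0.17],"rotation":[0,0,0]}]'
python3 -m creep '[{"grip":0.55,"delta_pos":[0,0,0],"rotation":[0,0,0]},{"grip":0.45,"delta_pos":[0,0,0],"rotation":[0,0,0]},{"grip":0.4,"delta_pos":[0,0,0],"rotation":[0,0,0]},{"grip":0.4,"delta_pos":[0,0,0],"rotation":[0,0,0]}]' | tail -2
python3 -m creep '[{"grip":0.4,"delta_pos":[0,0,-0.1],"rotation":[0,0,0]},{"grip":0.4,"delta_pos":[0,0,-0.4],"rotation":[0,0,0]},{"grip":0.4,"delta_pos":[0,0,-0.8],"rotation":[0,0,0]},{"grip":0.4,"delta_pos":[0,0,-1],"rotation":[0,0,0]},{"grip":0.4,"delta_pos":[0,0,-1],"rotation":[0,0,0]}]' | head -2
python3 -c "
from h import *
go(rk(.085,0,.0925),-101)"
```

```text
clock: 52.2
tool_pos: [0.5184, -0.1169, 0.0709]
orientation: [180.0, -0.0, -101.0]
force: [-0.2, 0.1, -0.8]
opening: 0.0332
gripper_force: 30.0
clock: 52.7
tool_pos: [0.5185, -0.117, 0.0549]
orientation: [180.0, -0.0, -101.0]
force: [-3.0, -0.2, 5.9]
opening: 0.0333
gripper_force: 30.0
opening: 0.0517
gripper_force: 0.0
clock: 53.6
tool_pos: [0.5207, -0.1169, 0.1588]
pos [ 0.5207 -0.1169  0.1588] ori [-1.796e+02  1.000e-01 -1.010e+02] dpos [-1.034 -0.825  0.67 ] rot [-0.004  0.001 -0.   ]
```

```bash

python3 -m creep '[{"grip":0.3,"delta_pos":[-0.4,-0.3,0],"rotation":[0,0,0]},{"grip":0.2,"delta_pos":[-0.7,-0.6,0],"rotation":[0,0,0]},{"grip":0.2,"delta_pos":[-1,-0.84,0],"rotation":[0,0,0]},{"grip":0.2,"delta_pos":[-1,-0.84,0],"rotation":[0,0,0]},{"grip":0.2,"delta_pos":[-1,-0.84,0],"rotation":[0,0,0]}]' | head -2
python3 -m creep '[{"grip":0.2,"delta_pos":[-0.03,0,0.2],"rotation":[0,0,0]},{"grip":0.3,"delta_pos":[-0.03,0,0.4],"rotation":[0,0,0]},{"grip":0.5,"delta_pos":[-0.03,0,0.6],"rotation":[0,0,0]},{"grip":0.6,"delta_pos":[-0.03,0,0.62],"rotation":[0,0,0]},{"grip":0.7,"delta_pos":[-0.03,0,0.62],"rotation":[0,0,0]}]' | head -2
python3 -m creep '[{"grip":0.8,"delta_pos":[0,0,0],"rotation":[0,0,0]},{"grip":0.9,"delta_pos":[0,0,0],"rotation":[0,0,0]},{"grip":1,"delta_pos":[0,0,0],"rotation":[0,0,0]},{"grip":1,"delta_pos":[0,0,0],"rotation":[0,0,0]},{"grip":1,"delta_pos":[0,0,0],"rotation":[0,0,0]}]' 
python3 -m creep '[{"grip":1,"delta_pos":[0,0,0],"rotation":[0,0,0]},{"grip":1,"delta_pos":[0,0,0],"rotation":[0,0,0]}]' 

```

```text
clock: 54.1
tool_pos: [0.62, -0.0343, 0.1536]
clock: 54.6
tool_pos: [0.62, -0.0326, 0.0926]
clock: 55.1
tool_pos: [0.6211, -0.0319, 0.0932]
orientation: [-179.9, 0.0, -101.0]
force: [-0.9, 0.2, 4.7]
opening: 0.0117
gripper_force: 30.0
clock: 55.3
tool_pos: [0.6211, -0.0319, 0.0932]
orientation: [-180.0, 0.0, -101.0]
force: [-1.3, 0.1, 5.4]
opening: 0.0116
gripper_force: 30.0
```

```bash

python3 -m creep '[{"grip":1,"delta_pos":[0,0.1,0],"rotation":[0,0,0]},{"grip":1,"delta_pos":[0,0.2,0],"rotation":[0,0,0]},{"grip":1,"delta_pos":[0,0.3,0],"rotation":[0,0,0]},{"grip":1,"delta_pos":[0,0.4,0],"rotation":[0,0,0]},{"grip":1,"delta_pos":[0,0.4,0],"rotation":[0,0,0]}]' 
python3 -m creep '[{"grip":1,"delta_pos":[0,0.1,0],"rotation":[0,0,0]},{"grip":1,"delta_pos":[0,0.2,0],"rotation":[0,0,0]},{"grip":1,"delta_pos":[0,0.3,0],"rotation":[0,0,0]},{"grip":1,"delta_pos":[0,0.4,0],"rotation":[0,0,0]},{"grip":1,"delta_pos":[0,0.4,0],"rotation":[0,0,0]}]' 
python3 -m creep '[{"grip":1,"delta_pos":[0,0.02,0],"rotation":[0,0,0]},{"grip":1,"delta_pos":[0,0.04,0],"rotation":[0,0,0]},{"grip":1,"delta_pos":[0,0.06,0],"rotation":[0,0,0]},{"grip":1,"delta_pos":[0,0.06,0],"rotation":[0,0,0]}]' 

```

```text
clock: 55.8
tool_pos: [0.5802, -0.024, 0.0932]
orientation: [-180.0, 0.0, -101.0]
force: [-1.1, -0.8, 6.5]
opening: 0.0117
gripper_force: 30.0
clock: 56.3
tool_pos: [0.5409, -0.0163, 0.0932]
orientation: [-180.0, 0.0, -101.0]
force: [-0.8, 0.1, 8.4]
opening: 0.0118
gripper_force: 30.0
clock: 56.7
tool_pos: [0.5381, -0.0157, 0.0932]
orientation: [-179.7, 0.0, -101.0]
force: [9.3, -7.2, -2.0]
opening: 0.0122
gripper_force: 30.0
```

```bash

python3 -m creep '[{"grip":1,"delta_pos":[0,-0.02,0],"rotation":[0,0,0]},{"grip":0.8,"delta_pos":[0,-0.02,0],"rotation":[0,0,0]},{"grip":0.7,"delta_pos":[0,-0.02,0],"rotation":[0,0,0]},{"grip":0.6,"delta_pos":[0,-0.02,0],"rotation":[0,0,0]},{"grip":0.6,"delta_pos":[0,-0.02,0],"rotation":[0,0,0]}]' 
python3 -m creep '[{"grip":0.6,"delta_pos":[0,0,-0.2],"rotation":[0,0,0]},{"grip":0.6,"delta_pos":[0,0,-0.5],"rotation":[0,0,0]},{"grip":0.6,"delta_pos":[0,0,-0.8],"rotation":[0,0,0]},{"grip":0.6,"delta_pos":[0,0,-1],"rotation":[0,0,0]},{"grip":0.6,"delta_pos":[0,0,-1],"rotation":[0,0,0]}]' |head -2
python3 - <<'E'
from h import *
s=snap("top");t=snap("side")
a=cv2.resize(s["color"][205:245,205:245,::-1],None,fx=10,fy=10,interpolation=cv2.INTER_CUBIC)
b=cv2.resize(t["color"][115:155,260:300,::-1],None,fx=10,fy=10,interpolation=cv2.INTER_CUBIC)
cv2.imwrite("pics/pin.png",np.hstack([a,b]))
E
```

```text
clock: 57.2
tool_pos: [0.5378, -0.0158, 0.0923]
orientation: [180.0, -0.0, -101.0]
force: [0.4, 0.1, 0.5]
opening: 0.0332
gripper_force: 0.0
clock: 57.7
tool_pos: [0.5398, -0.0155, 0.1956]
```

View pics/pin.png

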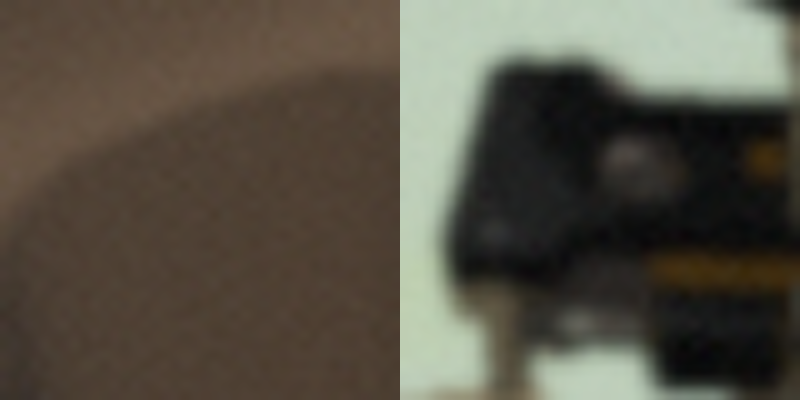

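```bash
python3 - <<'E'
from h import *
s=cv2.imread("pics/top0.png");t=cv2.imread("pics/side0.png")
a=cv2.resize(s[205:245,205:245],None,fx=10,fy=10,interpolation=cv2.INTER_CUBIC)
b=cv2.resize(t[115:155,260:300],None,fx=10,fy=10,interpolation=cv2.INTER_CUBIC)
cv2.imwrite("pics/pin2.png",np.clip(np.hstack([a,b]).astype(float)*1.6,0,255).astype(np.uint8))
E
```

```text
(no output)
```

View pics/pin2.png

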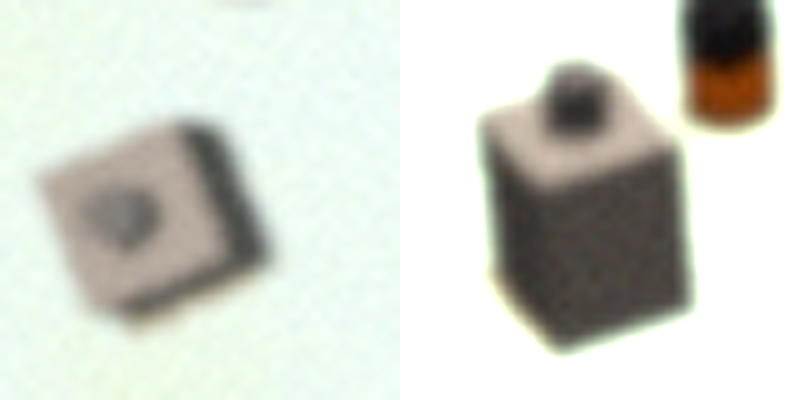

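```bash
python3 - <<'E'
from h import *
s=snap("top");t=snap("side")
f=lambda x,y:(205+(x+.5)/10-.5,205+(y+.5)/10-.5)
g=lambda x,y:(260+(x-400+.5)/10-.5,115+(y+.5)/10-.5)
print("top head",ray(s,*f(119,213),.083)[:2],"face",np.mean([ray(s,*f(*p),.066)[:2] for p in[(38,178),(178,123),(232,262),(94,305)]],0))
print([ray(s,*f(*p),.066)[:2].round(4).tolist() for p in[(38,178),(178,123),(232,262),(94,305)]])
print("side head",ray(t,*g(577,98),.076)[:2],"face",np.mean([ray(t,*g(*p),.066)[:2] for p in[(482,118),(682,145)]],0))
print([ray(t,*g(*p),.066)[:2].round(4).tolist() for p in[(482,118),(548,190),(682,145)]])
E
```

```text
top head [0.46919148 0.32975774] face [0.46850878 0.32934998]
[[0.4816, 0.362], [0.4991, 0.3156], [0.4535, 0.2972], [0.4399, 0.3427]]
side head [0.46978469 0.33334704] face [0.47021204 0.32978399]
[[0.4396, 0.3416], [0.4584, 0.2995], [0.5008, 0.318]]
```

```bash

python3 -m creep '[{"grip":0.3,"delta_pos":[0,0,0],"rotation":[0,0,-0.09]},{"grip":0.3,"delta_pos":[0,0,0],"rotation":[0,0,-0.18]},{"grip":0.3,"delta_pos":[0,0,0],"rotation":[0,0,-0.27]},{"grip":0.3,"delta_pos":[0,0,0],"rotation":[0,0,-0.36]},{"grip":0.3,"delta_pos":[0,0,0],"rotation":[0,0,-0.45]}]'|head -2
python3 -m creep '[{"grip":0.3,"delta_pos":[0,0,0],"rotation":[0,0,-0.09]},{"grip":0.3,"delta_pos":[0,0,0],"rotation":[0,0,-0.18]},{"grip":0.3,"delta_pos":[0,0,0],"rotation":[0,0,-0.27]},{"grip":0.3,"delta_pos":[0,0,0],"rotation":[0,0,-0.36]},{"grip":0.3,"delta_pos":[0,0,0],"rotation":[0,0,-0.45]}]'|head -2
python3 -m creep '[{"grip":0.3,"delta_pos":[0,0,0],"rotation":[0,0,-0.05]},{"grip":0.3,"delta_pos":[0,0,0],"rotation":[0,0,-0.1]}]'|head -3
python3 -m creep '[{"grip":0.3,"delta_pos":[-0.15,-0.4,0],"rotation":[0,0,0]},{"grip":0.3,"delta_pos":[-0.33,-0.815,0],"rotation":[0,0,0]}]'|head -2
python3 -m creep '[{"grip":0.3,"delta_pos":[-0.15,-0.4,0],"rotation":[0,0,0]},{"grip":0.3,"delta_pos":[-0.33,-0.815,0],"rotation":[0,0,0]}]'|head -2
python3 -m creep '[{"grip":0.3,"delta_pos":[-0.15,-0.4,0],"rotation":[0,0,0]},{"grip":0.3,"delta_pos":[-0.33,-0.815,0],"rotation":[0,0,0]}]'|head -2
python3 -m creep '[{"grip":0.3,"delta_pos":[-0.15,-0.4,0],"rotation":[0,0,0]},{"grip":0.3,"delta_pos":[-0.33,-0.815,0],"rotation":[0,0,0]},{"grip":0.3,"delta_pos":[-0.33,-0.815,0.3],"rotation":[0,0,0]},{"grip":0.3,"delta_pos":[-0.33,-0.815,0.6],"rotation":[0,0,0]},{"grip":0.3,"delta_pos":[-0.33,-0.815,0.6],"rotation":[0,0,0]}]'|head -2
python3 -m creep '[{"grip":0.3,"delta_pos":[0,0,0],"rotation":[0,0,0]},{"grip":0.3,"delta_pos":[0,0,0],"rotation":[0,0,0]}]'
python3 - <<'E'
from h import *
go([.4705,.3297,.09],-11)
s=snap("top"); crop(s,250,140,140,100,4,"closed")
t=snap("side"); crop(t,280,140,100,130,5,"closed_side")
E
```

```text
clock: 58.4
tool_pos: [0.5377, -0.016, 0.1912]
clock: 58.9
tool_pos: [0.5377, -0.016, 0.1912]
clock: 59.1
tool_pos: [0.5377, -0.016, 0.1912]
orientation: [179.9, 0.1, -10.8]
clock: 59.3
tool_pos: [0.521, 0.0703, 0.1912]
clock: 59.5
tool_pos: [0.5039, 0.1578, 0.1914]
clock: 59.7
tool_pos: [0.487, 0.2444, 0.1914]
clock: 60.2
tool_pos: [0.4686, 0.3273, 0.1275]
clock: 60.4
tool_pos: [0.4719, 0.3297, 0.1338]
orientation: [-179.9, -0.1, -11.0]
force: [0.9, -0.4, -0.1]
opening: 0.0613
gripper_force: 0.0
pos [0.4719 0.3297 0.1338] ori [-1.799e+02 -1.000e-01 -1.100e+01] dpos [-0.015  0.003  0.438] rot [-0.001 -0.001 -0.   ]
```

View pics/closed_side.png

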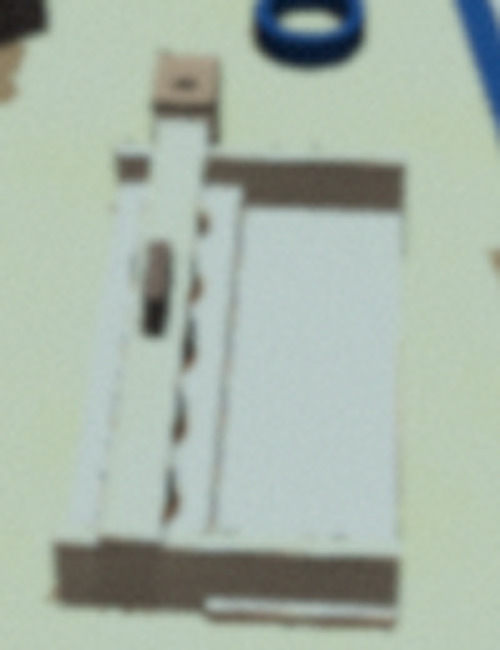

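View pics/closed.png

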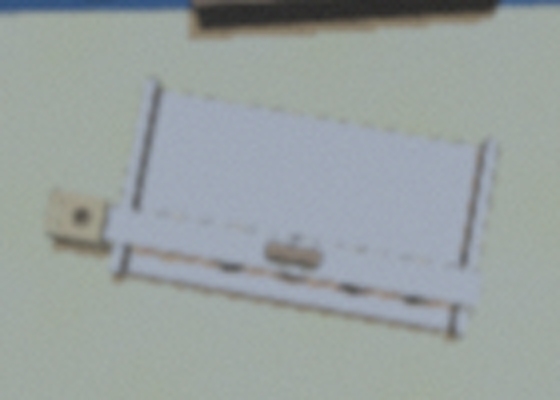

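```bash

python3 -m creep '[{"grip":0.4,"delta_pos":[-0.01,0,0.15],"rotation":[0,0,0]},{"grip":0.5,"delta_pos":[-0.01,0,0.3],"rotation":[0,0,0]},{"grip":0.5,"delta_pos":[-0.01,0,0.43],"rotation":[0,0,0]},{"grip":0.5,"delta_pos":[-0.01,0,0.43],"rotation":[0,0,0]},{"grip":0.6,"delta_pos":[-0.01,0,0.43],"rotation":[0,0,0]}]'
python3 -m creep '[{"grip":0.7,"delta_pos":[0,0,0],"rotation":[0,0,0]},{"grip":0.75,"delta_pos":[0,0,0],"rotation":[0,0,0]},{"grip":0.8,"delta_pos":[0,0,0],"rotation":[0,0,0]},{"grip":0.85,"delta_pos":[0,0,0],"rotation":[0,0,0]},{"grip":0.85,"delta_pos":[0,0,0],"rotation":[0,0,0]}]'
python3 -m creep '[{"grip":0.85,"delta_pos":[0,0,0],"rotation":[0,0,0]},{"grip":0.85,"delta_pos":[0,0,0],"rotation":[0,0,0]}]'
```

```text
clock: 61.0
tool_pos: [0.4704, 0.3297, 0.09]
orientation: [-180.0, -0.0, -11.0]
force: [-0.3, -0.8, 0.1]
opening: 0.04
gripper_force: 0.0
clock: 61.5
tool_pos: [0.4703, 0.3298, 0.09]
orientation: [-180.0, -0.0, -11.0]
force: [-0.6, 0.4, 3.4]
opening: 0.0188
gripper_force: 30.0
clock: 61.7
tool_pos: [0.4703, 0.3297, 0.0899]
orientation: [-180.0, -0.0, -11.0]
force: [-0.1, 0.2, 5.1]
opening: 0.0188
gripper_force: 30.0
```

```bash

python3 -m creep '[{"grip":0.7,"delta_pos":[0,0,0],"rotation":[0,0,0]},{"grip":0.5,"delta_pos":[0,0,0],"rotation":[0,0,0]},{"grip":0.5,"delta_pos":[0,0,0],"rotation":[0,0,0]},{"grip":0.5,"delta_pos":[0,0,-0.3],"rotation":[0,0,0]},{"grip":0.5,"delta_pos":[0,0,-0.3],"rotation":[0,0,0]}]' | head -2
python3 -m creep '[{"grip":0.4,"delta_pos":[0,0,0],"rotation":[0,0,0.09]},{"grip":0.4,"delta_pos":[0,0,0],"rotation":[0,0,0.18]},{"grip":0.4,"delta_pos":[0,0,0],"rotation":[0,0,0.27]},{"grip":0.4,"delta_pos":[0,0,0],"rotation":[0,0,0.36]},{"grip":0.4,"delta_pos":[0,0,0],"rotation":[0,0,0.45]}]' | head -2
python3 -m creep '[{"grip":0.4,"delta_pos":[0,0,0],"rotation":[0,0,0.09]},{"grip":0.4,"delta_pos":[0,0,0],"rotation":[0,0,0.18]},{"grip":0.4,"delta_pos":[0,0,0],"rotation":[0,0,0.27]},{"grip":0.4,"delta_pos":[0,0,0],"rotation":[0,0,0.36]},{"grip":0.4,"delta_pos":[0,0,0],"rotation":[0,0,0.45]}]' | head -2
python3 -m creep '[{"grip":0.5,"delta_pos":[0,0,0.1],"rotation":[0,0,0.05]},{"grip":0.5,"delta_pos":[0,0,0.2],"rotation":[0,0,0.1]},{"grip":0.5,"delta_pos":[0,0,0.3],"rotation":[0,0,0.1]},{"grip":0.6,"delta_pos":[0,0,0.3],"rotation":[0,0,0.1]},{"grip":0.7,"delta_pos":[0,0,0.3],"rotation":[0,0,0.1]}]'
python3 -m creep '[{"grip":0.75,"delta_pos":[0,0,0],"rotation":[0,0,0]},{"grip":0.8,"delta_pos":[0,0,0],"rotation":[0,0,0]},{"grip":0.85,"delta_pos":[0,0,0],"rotation":[0,0,0]},{"grip":0.85,"delta_pos":[0,0,0],"rotation":[0,0,0]},{"grip":0.85,"delta_pos":[0,0,0],"rotation":[0,0,0]}]'
python3 -m creep '[{"grip":0.85,"delta_pos":[0,0,0],"rotation":[0,0,0]},{"grip":0.85,"delta_pos":[0,0,0],"rotation":[0,0,0]},{"grip":0.85,"delta_pos":[0,0,0],"rotation":[0,0,0]}]'
python3 -c "
from h import *
go(rk(0,.176,.19),-101)"

```

```text
clock: 62.2
tool_pos: [0.4716, 0.3309, 0.1225]
clock: 62.7
tool_pos: [0.4701, 0.3295, 0.1192]
clock: 63.2
tool_pos: [0.4701, 0.3294, 0.1192]
clock: 63.7
tool_pos: [0.4701, 0.3295, 0.0891]
orientation: [180.0, -0.0, -100.9]
force: [-0.3, -0.9, 0.4]
opening: 0.0332
gripper_force: 0.0
clock: 64.2
tool_pos: [0.4698, 0.3296, 0.0895]
orientation: [180.0, -0.0, -101.0]
force: [-5.2, 2.0, 1.1]
opening: 0.019
gripper_force: 30.0
clock: 64.5
tool_pos: [0.4698, 0.3296, 0.0895]
orientation: [180.0, -0.0, -101.0]
force: [-4.7, 1.3, 1.4]
opening: 0.0191
gripper_force: 30.0
pos [0.4698 0.3296 0.0895] ori [ 180.   -0. -101.] dpos [ 1.49  -1.332 -1.005] rot [ 0. -0. -0.]
```

```bash

python3 -m creep '[{"grip":0.85,"delta_pos":[0,0,-0.15],"rotation":[0,0,0]},{"grip":0.85,"delta_pos":[0,0,-0.4],"rotation":[0,0,0]},{"grip":0.85,"delta_pos":[0,0,-0.7],"rotation":[0,0,0]},{"grip":0.85,"delta_pos":[0,0,-1],"rotation":[0,0,0]},{"grip":0.85,"delta_pos":[0,0,-1],"rotation":[0,0,0]}]'
python3 -m creep '[{"grip":0.85,"delta_pos":[0.25,-0.2,0],"rotation":[0,0,0]},{"grip":0.85,"delta_pos":[0.5,-0.45,0],"rotation":[0,0,0]},{"grip":0.85,"delta_pos":[0.745,-0.665,0],"rotation":[0,0,0]}]'|head -2
python3 -m creep '[{"grip":0.85,"delta_pos":[0.25,-0.2,0],"rotation":[0,0,0]},{"grip":0.85,"delta_pos":[0.5,-0.45,0],"rotation":[0,0,0]},{"grip":0.85,"delta_pos":[0.745,-0.665,0],"rotation":[0,0,0]},{"grip":0.85,"delta_pos":[0.745,-0.665,0],"rotation":[0,0,0]},{"grip":0.85,"delta_pos":[0.745,-0.665,0],"rotation":[0,0,0]}]'|head -2
python3 -m creep '[{"grip":0.85,"delta_pos":[0,0,0],"rotation":[0,0,0]},{"grip":0.85,"delta_pos":[0,0,0],"rotation":[0,0,0]},{"grip":0.85,"delta_pos":[0,0,0.15],"rotation":[0,0,0]},{"grip":0.85,"delta_pos":[0,0,0.25],"rotation":[0,0,0]},{"grip":0.85,"delta_pos":[0,0,0.25],"rotation":[0,0,0]}]'
python3 -c "
from h import *
go(rk(0,.176,.15),-101)"

```

```text
clock: 65.0
tool_pos: [0.4725, 0.3312, 0.1942]
orientation: [-179.7, 0.4, -101.0]
force: [0.2, 0.7, -0.7]
opening: 0.019
gripper_force: 30.0
clock: 65.3
tool_pos: [0.522, 0.2427, 0.1894]
clock: 65.8
tool_pos: [0.5726, 0.1568, 0.189]
clock: 66.3
tool_pos: [0.571, 0.158, 0.1629]
orientation: [179.9, -0.1, -101.0]
force: [0.2, -0.5, -0.8]
opening: 0.0188
gripper_force: 30.0
pos [0.571  0.158  0.1629] ori [ 1.799e+02 -1.000e-01 -1.010e+02] dpos [-0.001 -0.011  0.129] rot [ 0.001 -0.001  0.   ]
```

```bash

python3 -m creep '[{"grip":0.85,"delta_pos":[0,0,0.04],"rotation":[0,0,0]},{"grip":0.85,"delta_pos":[0,0,0.08],"rotation":[0,0,0]},{"grip":0.85,"delta_pos":[0,0,0.08],"rotation":[0,0,0]},{"grip":0.85,"delta_pos":[0,0,0.08],"rotation":[0,0,0]},{"grip":0.85,"delta_pos":[0,0,0.08],"rotation":[0,0,0]}]'
python3 - <<'E'
from h import *
go(rk(0,.176,.15),-101)
t=snap("side"); crop(t,290,130,60,60,8,"pinfork")
E
```

```text
clock: 66.8
tool_pos: [0.5724, 0.1579, 0.1569]
orientation: [-180.0, 0.0, -101.0]
force: [0.2, -0.2, -0.3]
opening: 0.0193
gripper_force: 30.0
pos [0.5724 0.1579 0.1569] ori [-180.    0. -101.] dpos [0.001 0.003 0.069] rot [-0.  0. -0.]
```

View pics/pinfork.png

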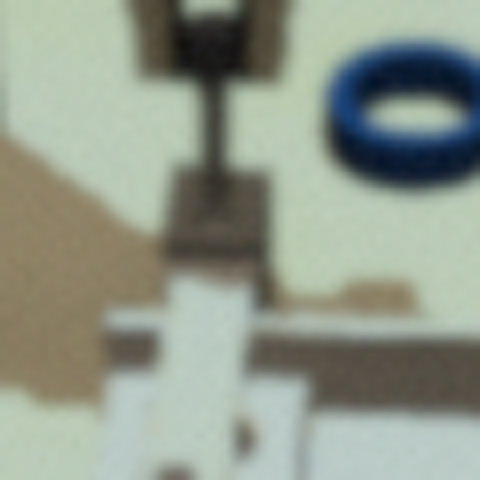

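The pin hangs straight, centred over the fork (tip about (212,185) in the crop). Lowering in small steps.

```bash

python3 -m creep '[{"grip":0.85,"delta_pos":[0,0,0.03],"rotation":[0,0,0]},{"grip":0.85,"delta_pos":[0,0,0.06],"rotation":[0,0,0]},{"grip":0.85,"delta_pos":[0,0,0.09],"rotation":[0,0,0]},{"grip":0.85,"delta_pos":[0,0,0.12],"rotation":[0,0,0]},{"grip":0.85,"delta_pos":[0,0,0.12],"rotation":[0,0,0]}]'
python3 -m creep '[{"grip":0.85,"delta_pos":[0,0,0.03],"rotation":[0,0,0]},{"grip":0.85,"delta_pos":[0,0,0.06],"rotation":[0,0,0]},{"grip":0.85,"delta_pos":[0,0,0.09],"rotation":[0,0,0]},{"grip":0.85,"delta_pos":[0,0,0.09],"rotation":[0,0,0]}]'
```

```text
clock: 67.35
tool_pos: [0.5719, 0.1577, 0.1439]
orientation: [180.0, -0.0, -101.0]
force: [-0.3, 0.6, -0.1]
opening: 0.0193
gripper_force: 30.0
clock: 67.75
tool_pos: [0.5719, 0.1577, 0.135]
orientation: [180.0, -0.0, -101.0]
force: [0.2, -1.1, -0.9]
opening: 0.0187
gripper_force: 30.0
```

```bash

python3 -m creep '[{"grip":0.85,"delta_pos":[0,0,0.03],"rotation":[0,0,0]},{"grip":0.85,"delta_pos":[0,0,0.06],"rotation":[0,0,0]},{"grip":0.85,"delta_pos":[0,0,0.09],"rotation":[0,0,0]},{"grip":0.85,"delta_pos":[0,0,0.12],"rotation":[0,0,0]},{"grip":0.85,"delta_pos":[0,0,0.12],"rotation":[0,0,0]}]'
python3 -m creep '[{"grip":0.85,"delta_pos":[0,0,0.03],"rotation":[0,0,0]},{"grip":0.85,"delta_pos":[0,0,0.06],"rotation":[0,0,0]},{"grip":0.85,"delta_pos":[0,0,0.09],"rotation":[0,0,0]},{"grip":0.85,"delta_pos":[0,0,0.12],"rotation":[0,0,0]},{"grip":0.85,"delta_pos":[0,0,0.12],"rotation":[0,0,0]}]'
```

```text
clock: 68.25
tool_pos: [0.5719, 0.1577, 0.123]
orientation: [180.0, -0.0, -101.0]
force: [-0.3, 0.9, 0.1]
opening: 0.019
gripper_force: 30.0
clock: 68.75
tool_pos: [0.5719, 0.1577, 0.111]
orientation: [180.0, -0.0, -101.0]
force: [0.8, 0.2, -0.6]
opening: 0.019
gripper_force: 30.0
```

```bash

python3 -m creep '[{"grip":0.85,"delta_pos":[0,0,0.02],"rotation":[0,0,0]},{"grip":0.85,"delta_pos":[0,0,0.04],"rotation":[0,0,0]},{"grip":0.85,"delta_pos":[0,0,0.06],"rotation":[0,0,0]},{"grip":0.85,"delta_pos":[0,0,0.06],"rotation":[0,0,0]}]'
python3 -m creep '[{"grip":0.85,"delta_pos":[0,0,0.02],"rotation":[0,0,0]},{"grip":0.85,"delta_pos":[0,0,0.04],"rotation":[0,0,0]},{"grip":0.85,"delta_pos":[0,0,0.06],"rotation":[0,0,0]},{"grip":0.85,"delta_pos":[0,0,0.06],"rotation":[0,0,0]}]'
python3 -m creep '[{"grip":0.85,"delta_pos":[0,0,0.02],"rotation":[0,0,0]},{"grip":0.85,"delta_pos":[0,0,0.03],"rotation":[0,0,0]},{"grip":0.85,"delta_pos":[0,0,0.04],"rotation":[0,0,0]},{"grip":0.85,"delta_pos":[0,0,0.04],"rotation":[0,0,0]}]'
```

```text
clock: 69.15
tool_pos: [0.5719, 0.1576, 0.1051]
orientation: [180.0, -0.0, -101.0]
force: [-0.7, -2.1, -1.7]
opening: 0.0191
gripper_force: 30.0
clock: 69.55
tool_pos: [0.5719, 0.1577, 0.0991]
orientation: [180.0, -0.0, -101.0]
force: [-0.3, -1.0, -1.1]
opening: 0.0195
gripper_force: 30.0
clock: 69.95
tool_pos: [0.5723, 0.1579, 0.0964]
orientation: [-180.0, -0.0, -101.0]
force: [-3.7, -1.6, 8.0]
opening: 0.0192
gripper_force: 30.0
```

```bash

python3 -m creep '[{"grip":0.7,"delta_pos":[0,0,-0.01],"rotation":[0,0,0]},{"grip":0.6,"delta_pos":[0,0,-0.01],"rotation":[0,0,0]},{"grip":0.6,"delta_pos":[0,0,-0.01],"rotation":[0,0,0]},{"grip":0.6,"delta_pos":[0,0,-0.01],"rotation":[0,0,0]}]' | tail -2
python3 -m creep '[{"grip":0.6,"delta_pos":[0,0,-0.15],"rotation":[0,0,0]},{"grip":0.6,"delta_pos":[0,0,-0.35],"rotation":[0,0,0]},{"grip":0.8,"delta_pos":[0,0,-0.35],"rotation":[0,0,0]},{"grip":1,"delta_pos":[0,0,-0.35],"rotation":[0,0,0]},{"grip":1,"delta_pos":[0,0,-0.35],"rotation":[0,0,0]}]'
python3 -m creep '[{"grip":1,"delta_pos":[0,0,0],"rotation":[0,0,0]},{"grip":1,"delta_pos":[0,0,0.05],"rotation":[0,0,0]},{"grip":1,"delta_pos":[0,0,0.1],"rotation":[0,0,0]},{"grip":1,"delta_pos":[0,0,0.14],"rotation":[0,0,0]},{"grip":1,"delta_pos":[0,0,0.14],"rotation":[0,0,0]}]'
```

```text
opening: 0.0347
gripper_force: 0.0
clock: 70.85
tool_pos: [0.5718, 0.1577, 0.1309]
orientation: [179.9, -0.0, -101.0]
force: [-0.5, -0.7, 0.5]
opening: 0.0168
gripper_force: 0.0
clock: 71.35
tool_pos: [0.5717, 0.1576, 0.1165]
orientation: [179.9, -0.1, -101.0]
force: [0.7, -0.3, 0.2]
opening: 0.0004
gripper_force: 0.0
```

```bash

python3 -m creep '[{"grip":1,"delta_pos":[0,0,0.01],"rotation":[0,0,0]},{"grip":1,"delta_pos":[0,0,0.02],"rotation":[0,0,0]},{"grip":1,"delta_pos":[0,0,0.03],"rotation":[0,0,0]},{"grip":1,"delta_pos":[0,0,0.03],"rotation":[0,0,0]}]'
```

```text
clock: 71.75
tool_pos: [0.5726, 0.1577, 0.1156]
orientation: [-179.9, 0.0, -101.0]
force: [-1.7, -1.6, 6.7]
opening: -0.0
gripper_force: 3.1
```

```bash

python3 -m creep '[{"grip":1,"delta_pos":[0,0,0.01],"rotation":[0,0,0]},{"grip":1,"delta_pos":[0,0,0.02],"rotation":[0,0,0]},{"grip":1,"delta_pos":[0,0,0.02],"rotation":[0,0,0]},{"grip":1,"delta_pos":[0,0,0.02],"rotation":[0,0,0]}]'
python3 -m creep '[{"grip":1,"delta_pos":[0,0,-0.2],"rotation":[0,0,0]},{"grip":1,"delta_pos":[0,0,-0.5],"rotation":[0,0,0]},{"grip":1,"delta_pos":[0,0,-0.8],"rotation":[0,0,0]},{"grip":1,"delta_pos":[0,0,-1],"rotation":[0,0,0]},{"grip":1,"delta_pos":[0,0,-1],"rotation":[0,0,0]}]' | head -2
python3 -m creep '[{"grip":0.8,"delta_pos":[-0.3,0.2,0],"rotation":[0,0,0]},{"grip":0.6,"delta_pos":[-0.6,0.4,0],"rotation":[0,0,0]},{"grip":0.5,"delta_pos":[-0.9,0.7,0],"rotation":[0,0,0]},{"grip":0.5,"delta_pos":[-0.9,0.7,0],"rotation":[0,0,0]}]' | head -2
python3 -m creep '[{"grip":0.5,"delta_pos":[-0.3,0,0],"rotation":[0,0,0]},{"grip":0.5,"delta_pos":[-0.6,0,0],"rotation":[0,0,0]},{"grip":0.5,"delta_pos":[-0.9,0,0],"rotation":[0,0,0]},{"grip":0.5,"delta_pos":[-0.9,0,0],"rotation":[0,0,0]}]' | head -2
python3 - <<'E'
from h import *
t=snap("side","fin_side")
s=snap("top")
a=cv2.resize(t["color"][140:200,290:350,::-1],(400,400),interpolation=cv2.INTER_CUBIC)
b=cv2.resize(s["color"][170:230,250:310,::-1],(400,400),interpolation=cv2.INTER_CUBIC)
cv2.imwrite("pics/fin.png",np.hstack([a,b]))
E
```

```text
clock: 72.15
tool_pos: [0.5726, 0.1575, 0.1152]
orientation: [-179.9, 0.0, -101.0]
force: [-6.3, -3.1, 17.8]
opening: 0.0002
gripper_force: 9.5
clock: 72.65
tool_pos: [0.5738, 0.1586, 0.2163]
clock: 73.05
tool_pos: [0.5187, 0.2627, 0.212]
clock: 73.45
tool_pos: [0.5383, 0.3505, 0.2112]
```

View pics/fin.png

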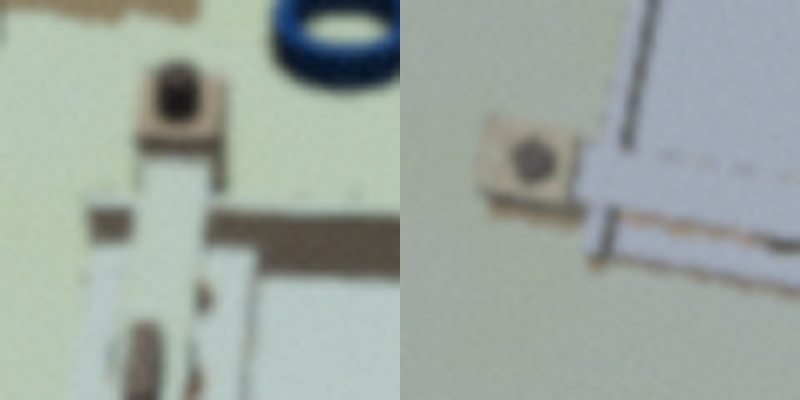

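View pics/fin_side.png

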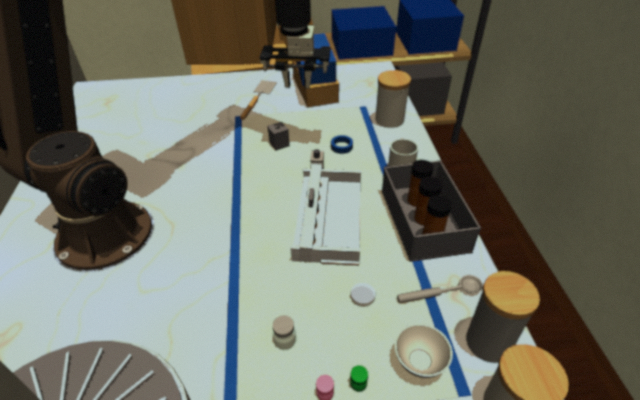

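The pin head sits flush on the fork (crop (178,95)), the bar is closed, no amber vials are left on the counter, and the dish, jar and tape are where they were. Handing the job in.

```bash
python3 -c "
from plant import ctrl
print(ctrl.close_job())"
```

```text
the job is handed in; nothing more can be done
None
```

The job is handed in: all four vials on the counter are home in the rack, the keeper bar is closed over them, the pin head is flush on the fork, and the dish, jar and tape were not moved; no verdict came back.

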